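# Change over the slide adapter between two scans

### The arm

A 6-joint arm with a two-finger parallel gripper is mounted at the origin on a cart in front of the work surface, level with it; the furniture and walls round the work are solid. World frame = base frame: x ahead of the robot, y to its left, z up, the work surface at z = 0. Lengths are in m, angles in degrees, forces in N, time in s.
With the tool pointing down it reaches from about 0.4 to 0.825 m from the base axis. Payload 7 kg.
Tool frame: the origin (TCP) lies midway between the tips of the shut fingers; the grasp point (between the pads) lies 19 mm behind it; z points along the fingers, y is the direction in which the jaws open and shut (so a half turn about z gives the same grasp; the last joint's range is limited). The gripper opens to 88 mm and grips with 3 to 60 N. Pads are 19 mm wide; open, the fingers measure 130 mm over their backs; the gripper's body (78 mm by 193 mm) begins 47 mm behind the grasp point.
Start: joints at [80.163, 20.546, 0.682, 0, -70.136, -16.507], TCP at [0.3, 0.605, 0.227] pointing down, gripper open.
Joint ranges: [-176.03, 176.03], [-82.01, 121.73], [-58.28, 71.71], [-173.87, 95.51], [-174.79, -0.11], [-173.66, 173.66]. Speed limits (degrees/s): [136.94, 136.94, 172.46, 180, 180, 180].

### API

Orientations are given as [roll, pitch, yaw] about the fixed x, y, z axes, in that order (R = Rz(yaw) Ry(pitch) Rx(roll)).
In Python, from plant import get_state, capture, close_job gives the robot as it stands.
- The arm moves only by the tool apply_moves, never from a script. Its argument "commands" is a list of rows, each an object with "grip": the opening, from 0 (shut) to 1 (fully open); "dp": the shift along the tool's x, y, z in mm, a list of three; "yaw": the turn about the tool's z in rad. A call has 1 to 12 rows; each row is the pose to reach, as a shift and turn from the pose commanded when the call began, along the tool's axes at that moment; what a row does not reach only later rows make up. A row lasts 1/8 s, in which the tool goes at most 62.5 mm and 10.7 degrees, less where a joint would pass 70% of its speed; a pose out of reach is approached as far as the arm can. A call with a gripper value outside its range is refused whole. The fingers move at their own pace and stop on an object; "newtons" is the grip in N (left out, the last holds). Time passes only in rows, so rows that repeat a pose let the fingers close. It gives the time, the measured TCP pose, the force and the opening at its end, in the units of the state.
- get_state(): the state, without advancing time (a new reading comes with each control period).
- capture(name): name is "side" or "top" or "wrist"; returns a dict with "color" (384x512x3 uint8, red, green, blue), "camera_matrix" (3x3 intrinsics, pixels), "xyz" and "rotation" of the camera in the world; the wrist camera has in their place "T_tool_cam" (4x4, takes a point from camera to tool coordinates, whose origin is the TCP and whose axes are the flange's). Camera axes: x right, y up, looking along -z (the intrinsics and any distortion apply to the point x, -y, -z); pixel columns grow to the right and rows downward; lengths in m; the calibration is good to about 2 mm. A picture is of the moment at which its call begins: read the wrist's pose just before it. There is no depth.
- close_job(): hands the job in, once; it reports no verdict.
The state is a dict: "time_s": time; "joints": joint angles; "qd": joint speeds; "joint_torque": joint torques, N m; "tcp_pos": TCP position; "eef_rot": TCP orientation; "contact_force": force on the tool from outside, world axes, zero at the start; "moment": the same for the moment, N m; "gripper_width": finger opening in m.
Only numpy, scipy, OpenCV 4.12 (cv2) and the standard library are available. Lean on these libraries where they do the work, as an engineer would, in place of code of your own. Each camera call takes 0.05 s, during which the arm holds its last target.

### The job

Change over the three-bay slide adapter for the next scan. First sweep all the orange used plugs into the steel catch pan with the green-handled sweeper - they are contaminated, so never touch them with the gripper - and stand the sweeper upright on the table outside the pan; then take the yellow scanned slides out of the adapter and lay them flat on the blue mat. Load every blue-green slide into a bay of its own: draw the sprung curved arm back (the slide itself can push it), set the slide flat against the fixed end stop and rail, and let go so that the arm holds it there; leave the other things where they are.

Things in the scene. Friction and masses are not known exactly. Their poses are not given: they have to be found in the camera images.
- pan_mouth (a point): Middle of the front edge of the steel catch pan's floor, 2 mm above the table; the pan is fixed. x along the mouth, +y straight out of it (sweep along -y), z up. Floor 2 mm thick, inside 147 mm along x, 98 mm deep (y = 0 to -98 mm); walls 30 mm high at back and sides. A bevel slopes from the floor to the table over the 13 mm in front of y = 0.
- sweeper_grip (a point): Middle of the bench sweeper's upright green handle, 76 mm above its underside. Handle 44 mm (x) by 24 mm (y), from 30 to 104 mm above the underside, gripped across y. Below it a flat-faced head, 90 mm along x, 32 mm wide along y, 30 mm high (its rubber lower part 88 by 30 mm). z up. 0.16 kg; it stands upright on the table by itself.
- adapter_mid (a point): Centre of the slide adapter's upper face, 14 mm above the table: a black frame plate, 128 mm (x) by 174 mm (y), screwed down, with three like bays side by side along y, 56 mm apart, each with a window, an L of aluminium edges (the fixed edge) and a sprung curved steel arm. Its axes are those of the bays.
- plate_mid (a point): Centre of the upper face of the fixed sample plate on which the slides wait: a flat white and grey box, 150 mm (x) by 162 mm (y), its face 34 mm above the table in three lanes along x, 34 mm wide and 138 mm long, 53 mm apart along y, between lands 4 mm high.
- bay0 (a point): Seat of one bay: the point on the bed, 14 mm above the table, where the centre of a seated slide's underside belongs. x along the slide, y across, z up. Fixed edge, 3 mm high: end stop with its face at x = +38 mm (y = -13 to +19 mm) and side rail, 6 mm wide, with its face at y = +13 mm (x = -38 to +38 mm). A low guide, also 3 mm high, runs at y = -20 to -25 mm. All slick-coated. The arm works at the corner opposite the L.
- bay1 (a point): Seat of the middle bay, like bay0. The arm's pivot stands at x = -66, y = +4 mm in the bay's frame; the arm is 6 mm thick, reaches 12.5 mm above the bed and ends in a black thumb pin, 9 mm wide and 22 mm high, at about x = -30, y = -31 mm when a slide is in.
- bay2 (a point): Seat of the third bay, like bay0.
- clip0 (a joint): Angle of bay0's sprung arm (rad). 0: home, lying about 8 mm over the seat's corner at x = -38, y = -13 mm, so that no slide can be lowered in; 0.22 to 0.25: bearing on that corner of a seated slide; 0.75: fully back. The spring always drives it home (2 to 3 N at the corner) and pushes along about +0.7 x, +0.7 y of the bay.
- clip1 (a joint): Angle of bay1's arm, as clip0. An arm can be drawn back with the slide itself: hold it 4 to 7 mm above the bed, ahead of the arm, push its corner against the arm toward -x and -y till the slide is 2 to 6 mm short of the fixed edge, lower it to the bed and let go: the arm drives it against the stop and rail.
- clip2 (a joint): Angle of bay2's arm, as clip0.
- slide0_mid (a point): Centre (9 mm above its underside) of a chambered slide: white base 76 mm (x) by 26 mm (y), 3 mm thick; on it, centred, a lidded blue-green chamber block 62 by 24 mm up to 18 mm above the underside, to be gripped across y. x along its length, z up; both ends are alike; 0.08 kg. May be absent.
- mat_mid (a point): Centre of the upper face, 2 mm above the table, of the dark blue return mat: 150 mm (x) by 92 mm (y), 2 mm thick, fixed.
- slide1_mid (a point): Centre of another such slide; may be absent.
- slide2_mid (a point): Centre of another such slide; may be absent.
- scanned0_mid (a point): Centre of a scanned slide, in shape and size just like slide0 but with a yellow chamber block; at the start it is held in a bay. May be absent.
- scanned1_mid (a point): Centre of another scanned slide; may be absent.
- scanned2_mid (a point): Centre of another scanned slide; may be absent.
- plug0_mid (a point): Centre (8.5 mm above its underside) of a used orange silicone plug, a block 28 by 22 mm and 17 mm high, 15 g, contaminated; may be absent.
- plug1_mid (a point): Centre of another such plug; may be absent.
- plug2_mid (a point): Centre of another such plug; may be absent.
- plug3_mid (a point): Centre of another such plug; may be absent.
- filter_cube: Black filter cube, 40 x 38 x 41 mm high; origin at the centre of its underside. A bystander, to be left where it is.
- ref_case: Flat black case, 32 x 80 mm, 9 mm high; origin at the centre of its underside. A bystander, to be left where it is.

How it is judged:
By the outcome, as a careful person would: the job done as asked, in the order asked, and still so for the second after the job is handed in, with the robot touching nothing.
Of slide0, slide1, slide2 only 2 to 3 are there at a start; the rules pass over those that are not, and their reading is None.
Of scanned0, scanned1, scanned2 only 2 to 3 are there at a start; the rules pass over those that are not, and their reading is None.
Of plug0, plug1, plug2, plug3 only 3 to 4 are there at a start; the rules pass over those that are not, and their reading is None.
At some moment in a run one of slide0, slide1, slide2 may be knocked a few centimetres aside while the robot is not near it.
Once in a run the grip may slacken for a moment while it holds something.
It also fails if it takes over 210 s, if anything falls off the work surface, if the arm or the gripper's body presses on something with over 40 N, if the wrist force passes 120 N, or if a joint passes its speed limit or range.

## Working session

There is one attempt and no reset: what is moved stays moved. The work goes in short steps, Python scripts to look and compute and a tool call to move; the robot and the scene stay as the last step left them, time stands still between calls to the robot, and variables do not carry over. Pictures are saved under pics/ and viewed, and the job is handed in when it is done.

Besides the shell and the picture viewer there is one more tool, called as a command line: name --argument value ..., lists and objects as JSON in quotes. apply_moves: Moves the arm, as the interface text tells. Its arguments: {"type":"object","properties":{"commands":{"type":"array","items":{"type":"object","properties":{"grip":{"type":"number"},"dp":{"type":"array","items":{"type":"number"}},"yaw":{"type":"number"}}}},"newtons":{"type":"number"}},"required":["commands"]}

```bash
ls; mkdir -p pics
cat > h.py <<'E'
import numpy as np, cv2
from plant import get_state, capture, close_job
from scipy.spatial.transform import Rotation as R
def snap(cam,name,scale=1):
    s=get_state(); c=capture(cam)
    im=cv2.cvtColor(c['color'],cv2.COLOR_RGB2BGR)
    cv2.imwrite(f'pics/{name}.png',im)
    np.savez(f'pics/{name}.npz',color=c['color'],K=c['camera_matrix'],**cam_pose(c,s))
    return c,s
def cam_pose(c,s):
    if 'xyz' in c:
        r=np.array(c['rotation'],float)
        return dict(o=np.array(c['xyz']),Rm=r)
    T=np.array(c['T_tool_cam']); Rt=R.from_euler('xyz',s['eef_rot'],degrees=True).as_matrix()
    return dict(o=Rt@T[:3,3]+np.array(s['tcp_pos']),Rm=Rt@T[:3,:3])
def ray(d,u,v):
    K=d['K']; p=np.array([(u-K[0,2])/K[0,0],(v-K[1,2])/K[1,1],1.0])
    return d['Rm']@np.array([p[0],-p[1],-1.0])
def onplane(d,u,v,z):
    r=ray(d,u,v); o=d['o']; return o+r*(z-o[2])/r[2]
def proj(d,P):
    q=d['Rm'].T@(np.asarray(P,float)-d['o']); K=d['K']
    return np.array([K[0,0]*q[0]/-q[2]+K[0,2],K[1,1]*-q[1]/-q[2]+K[1,2]])
def load(n): return dict(np.load(f'pics/{n}.npz'))
E
python3 - <<'E'
from h import *
s=get_state()
for k,v in s.items(): print(k,v)
for n in ['side','top','wrist']:
    c,_=snap(n,n+'0'); print(n,{k:v for k,v in c.items() if k!='color'})
E
```

```text
pics
time_s 0.0
joints [ 8.01636680e+01  2.05931220e+01  6.32794971e-01 -1.96364988e-02
 -7.01364939e+01 -1.65098564e+01]
qd [ 0.07023142 -0.02214268 -0.04127651 -0.05048632 -0.03956631 -0.05530071]
joint_torque [-1.52482065e-03 -5.82712448e+01  2.93063629e+01  6.99763566e+00
  6.81553240e-03 -1.59062547e-04]
tcp_pos [0.29933732 0.60443856 0.22559774]
eef_rot [ 1.79901925e+02 -9.81893024e-03 -2.63528677e+01]
contact_force [ 0.12184675 -0.18886274 -0.48499876]
moment [-0.01548788 -0.03342895  0.0427249 ]
gripper_width 0.0875545088903356
side {'camera_matrix': array([[377.71783725,   0.        , 257.46699533],
       [  0.        , 377.71783725, 195.87846629],
       [  0.        ,   0.        ,   1.        ]]), 'xyz': array([ 0.46151013, -0.69444753,  0.53861474]), 'rotation': array([59.63650425, -0.54465697, -3.58901045])}
top {'camera_matrix': array([[403.26615652,   0.        , 257.07041721],
       [  0.        , 403.26615652, 192.23435407],
       [  0.        ,   0.        ,   1.        ]]), 'xyz': array([0.410047  , 0.07922981, 1.25362169]), 'rotation': array([  3.82903486,   0.17294936, -88.45883143])}
wrist {'camera_matrix': array([[304.97096321,   0.        , 253.75189161],
       [  0.        , 304.97096321, 191.09632892],
       [  0.        ,   0.        ,   1.        ]]), 'T_tool_cam': array([[-3.54791646e-04,  9.63105279e-01,  2.69124685e-01,
         7.20553580e-02],
       [ 9.99999805e-01,  2.03547828e-04,  5.89888620e-04,
        -7.64998371e-05],
       [ 5.13345099e-04,  2.69124842e-01, -9.63105163e-01,
        -1.57808313e-01],
       [ 0.00000000e+00,  0.00000000e+00,  0.00000000e+00,
         1.00000000e+00]])}
```

```bash
python3 - <<'E'
s=open('h.py').read()
s=s.replace("r=np.array(c['rotation'],float)","r=R.from_euler('xyz',c['rotation'],degrees=True).as_matrix()")
open('h.py','w').write(s)
E
python3 - <<'E'
from h import *
for n in ['side','top','wrist']:
    snap(n,n+'0')
    im=cv2.imread(f'pics/{n}0.png'); cv2.imwrite(f'pics/{n}0b.png',cv2.resize(im,(800,600),interpolation=cv2.INTER_CUBIC))
print(onplane(load('top0'),257,192,0))
E
```

```text
[0.49454452 0.08550818 0.        ]
```

View pics/top0b.png

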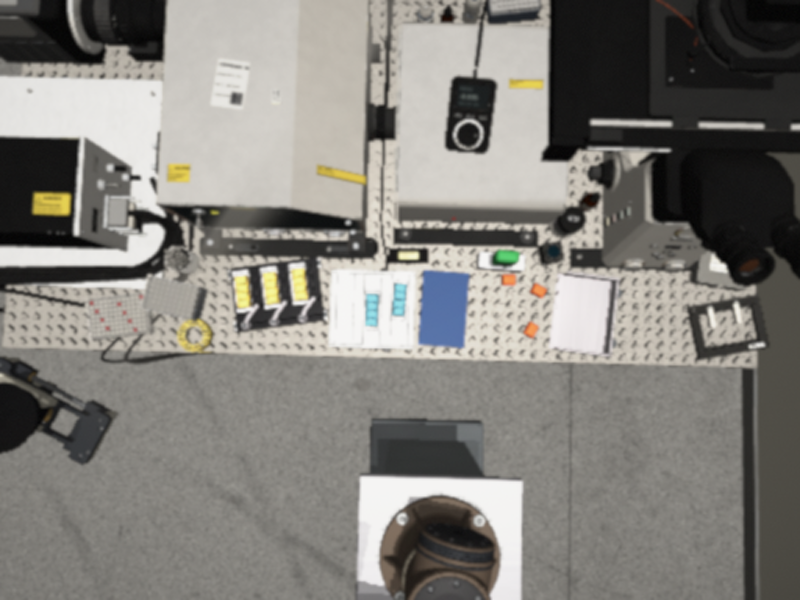

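View pics/side0b.png

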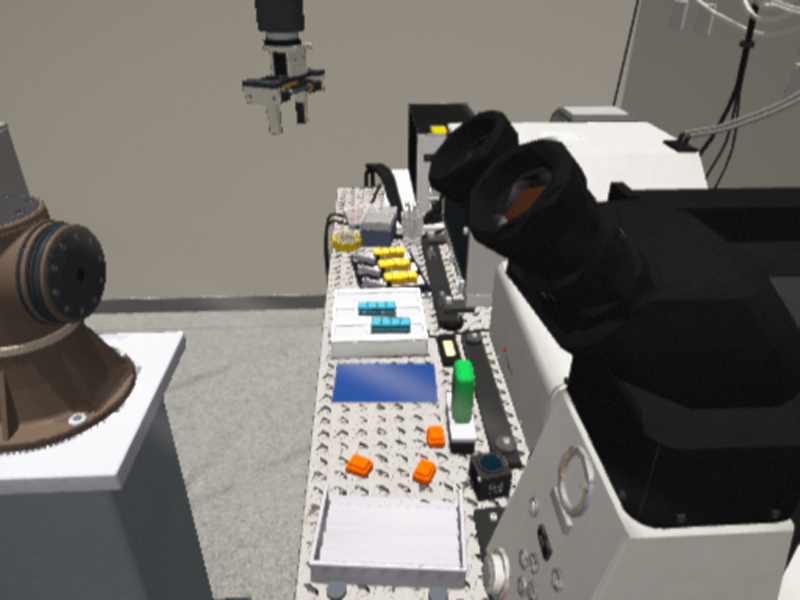

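View pics/wrist0b.png

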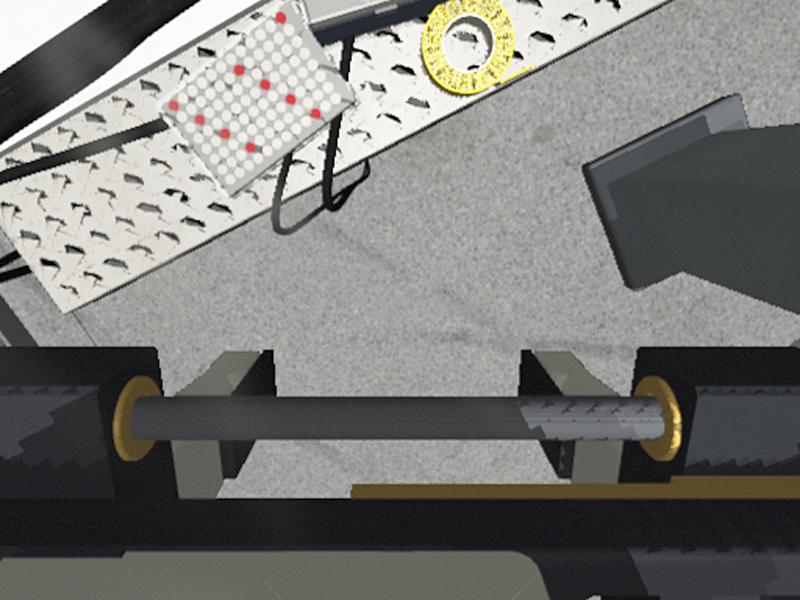

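Run:
```python
from h import *
im=cv2.imread('pics/top0.png'); 
c=im[150:240,300:500]; cv2.imwrite('pics/t0c1.png',cv2.resize(c,(800,360),interpolation=cv2.INTER_CUBIC))
c=im[150:240,130:330]; cv2.imwrite('pics/t0c2.png',cv2.resize(c,(800,360),interpolation=cv2.INTER_CUBIC))
def blobs(n,lo,hi,z,amin):
    d=load(n); hsv=cv2.cvtColor(d['color'],cv2.COLOR_RGB2HSV); m=cv2.inRange(hsv,lo,hi)
    k,l,st,ce=cv2.connectedComponentsWithStats(m)
    for i in range(1,k):
        if st[i,4]>=amin:
            pts=np.argwhere(l==i)[:,::-1].astype(np.float32); r=cv2.minAreaRect(pts)
            print(n,ce[i].round(1),st[i],'rect',np.round(r[1],1),round(r[2]),onplane(d,*ce[i],z).round(4))
for n in ['top0','side0']:
    print('orange');blobs(n,(5,180,120),(14,255,255),.015,8)
    print('green');blobs(n,(55,150,60),(75,255,255),.09,8)
    print('teal');blobs(n,(85,120,80),(98,255,255),.05,8)
    print('yellow');blobs(n,(20,150,120),(33,255,255),.03,20)
    print('blue');blobs(n,(105,120,50),(125,255,255),.002,100)
```

```text
orange
green
teal
yellow
top0 [336.5  53.1] [327  52  19   4  61] rect [ 3. 18.] 90 [ 0.932  -0.1502  0.03  ]
top0 [113.8 110.1] [108 106  12   9 102] rect [ 8. 11.] 90 [0.7341 0.5339 0.03  ]
top0 [218.2 111.5] [204 107  30  10 113] rect [30.1  3.7] 13 [0.7379 0.2116 0.03  ]
top0 [ 32.7 130.1] [ 21 123  24  15 333] rect [14. 23.] 90 [0.665  0.7808 0.03  ]
blue
top0 [283.6 196.4] [ 270  174   29   47 1112] rect [26.2 44.3] 5 [0.4831 0.0026 0.002 ]
orange
side0 [277.9 280.9] [273 273  11  13  75] rect [12. 10.] 90 [ 0.5421 -0.1375  0.015 ]
side0 [229.7 299.6] [222 294  16  11 102] rect [10. 15.] 90 [ 0.4467 -0.1823  0.015 ]
side0 [271.1 304.2] [265 298  14  12  89] rect [10.7 13. ] 27 [ 0.5228 -0.1979  0.015 ]
green
side0 [296.5 241.3] [290 230  14  25 260] rect [24.7 12.3] 85 [ 0.5789 -0.1092  0.09  ]
teal
side0 [240.9 196.1] [230 194  23   7 116] rect [ 6. 22.] 90 [0.4761 0.1383 0.05  ]
side0 [249.6 206.5] [238 203  24   7 143] rect [ 6. 23.] 90 [0.496  0.0875 0.05  ]
yellow
side0 [280.4  82.5] [276  81  10   4  39] rect [3. 9.] 90 [0.7229 1.3909 0.03  ]
side0 [221.4 156.6] [213 152  18   9  82] rect [ 8. 17.] 90 [0.42   0.4275 0.03  ]
side0 [252.5 169.9] [239 158  28  24 323] rect [27.9 20.7] 69 [0.5154 0.3274 0.03  ]
blue
side0 [267.9 238.5] [250 233  29  17 251] rect [30.9 13.8] 29 [0.536  0.0198 0.002 ]
side0 [231.2 249. ] [213 235  51  22 607] rect [50. 21.] 0 [ 0.4496 -0.0151  0.002 ]
```

View pics/t0c1.png

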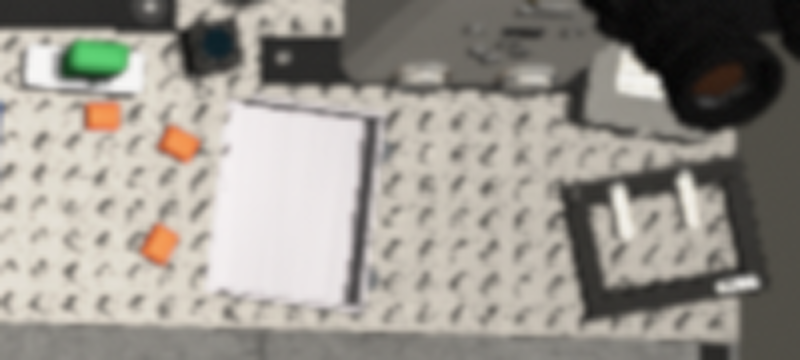

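View pics/t0c2.png

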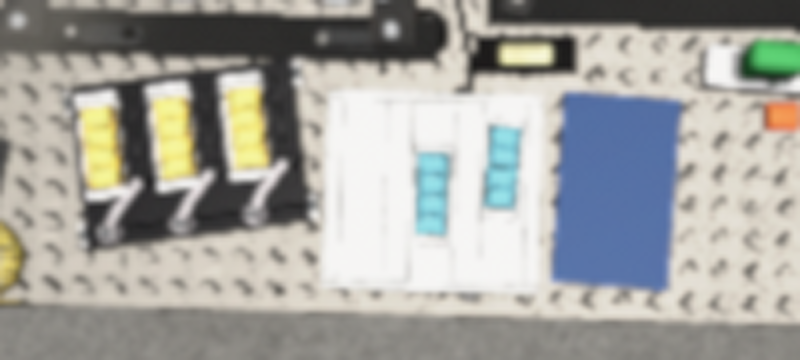

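```bash
cat >> h.py <<'E'
def blobs(n,lo,hi,z,amin,amax=1e9,show=True):
    d=load(n); hsv=cv2.cvtColor(d['color'],cv2.COLOR_RGB2HSV); m=cv2.inRange(hsv,lo,hi)
    k,l,st,ce=cv2.connectedComponentsWithStats(m); out=[]
    for i in range(1,k):
        if amin<=st[i,4]<=amax:
            pts=np.argwhere(l==i)[:,::-1].astype(np.float32)
            w=np.array([onplane(d,*p,z)[:2] for p in pts],np.float32)*1000
            r=cv2.minAreaRect(w); b=cv2.boxPoints(r)
            e=max([b[1]-b[0],b[2]-b[1]],key=np.linalg.norm); a=np.degrees(np.arctan2(e[1],e[0]))
            a=(a+90)%180-90
            if show: print(n,'px',ce[i].round(1),'A',st[i,4],'ctr mm',np.round(r[0],1),'size',np.round(sorted(r[1]),1),'long-axis deg',round(float(a),1))
            out.append((ce[i],r[0],sorted(r[1]),a))
    return out
OR=((3,120,120),(17,255,255)); GR=((50,110,40),(80,255,255)); TE=((83,60,80),(102,255,255)); YE=((20,100,100),(35,255,255)); BL=((105,100,40),(125,255,255))
E
python3 - <<'E'
from h import *
print('or');blobs('top0',*OR,.017,8,200)
print('gr');blobs('top0',*GR,.104,8,500)
print('te');blobs('top0',*TE,.052,8,500)
print('ye');blobs('top0',*YE,.032,30,500)
print('bl');blobs('top0',*BL,.002,100)
d=load('top0')
def t0(cx,cy,z,ox=300): return (onplane(d,ox+cx/4,150+cy/4,z)*1000).round(1)
print('pan', 'frontL',t0(232,100,.002),'frontbot',t0(210,292,.002),'backtop inside',t0(362,118,.002),t0(348,302,.002))
print('sweeper head corners',[t0(x,y,.03) for x,y in [(27,45),(140,58),(138,92),(25,82)]])
print('cube',[t0(x,y,.041) for x,y in [(182,25),(238,22)]],t0(212,50,.041))
print('adapter corners',[t0(x,y,.014,130) for x,y in [(72,92),(295,65),(312,220),(92,246)]])
print('plate corners',[t0(x,y,.036,130) for x,y in [(330,95),(548,95),(548,290),(322,288)]])
print('mat corners',[t0(x,y,.002,130) for x,y in [(565,93),(680,102),(668,290),(552,282)]])
for y in (205,222,240,258): print('machine',y,onplane(d,480*.64,y*.64,0).round(3),onplane(d,480*.64,y*.64,.25).round(3))
E
```

```text
or
top0 px [325.3 178.5] A 47 ctr mm [ 540.6 -122.8] size [15.5 24.6] long-axis deg -88.5
top0 px [344.4 185.6] A 56 ctr mm [ 520.  -182.7] size [19.4 26. ] long-axis deg 64.7
top0 px [339.2 210.7] A 53 ctr mm [ 443.1 -167.7] size [19.1 24.8] long-axis deg -25.7
gr
top0 px [323.2 164.5] A 111 ctr mm [ 571.7 -103.6] size [20.2 43.2] long-axis deg -88.5
te
top0 px [255.2 191.5] A 140 ctr mm [492.4  90.9] size [20.9 58.2] long-axis deg -3.2
top0 px [237.5 197.9] A 136 ctr mm [473.1 143. ] size [20.9 56.8] long-axis deg 1.5
ye
top0 px [336.3  53.1] A 107 ctr mm [ 929.9 -148.3] size [15.9 62.2] long-axis deg -88.5
top0 px [114. 110.] A 143 ctr mm [733.8 532.7] size [31.3 37.8] long-axis deg -88.5
top0 px [218.1 111.4] A 171 ctr mm [737.8 212. ] size [16.6 97.9] long-axis deg 78.8
top0 px [ 32.7 129.9] A 357 ctr mm [664.9 779.1] size [43.6 74.4] long-axis deg -88.5
top0 px [192.3 181.2] A 104 ctr mm [519.1 284.5] size [24.2 54.6] long-axis deg 8.4
top0 px [173.9 184.6] A 112 ctr mm [509.2 338.7] size [24.1 55.4] long-axis deg 9.4
top0 px [155.5 186.6] A 134 ctr mm [501.  393.9] size [25.4 
[... 506 characters left out ...]
41. ]), array([ 610.9, -222.2,   41. ])] [ 589.  -202.7   41. ]
adapter corners [array([543.5, 424.1,  14. ]), array([569.1, 252.4,  14. ]), array([449.5, 235. ,  14. ]), array([425. , 403.3,  14. ])]
plate corners [array([544. , 221.9,  36. ]), array([548.4,  56.5,  36. ]), array([400.9,  52.8,  36. ]), array([397.8, 222.9,  36. ])]
mat corners [array([554.2,  42.6,   2. ]), array([549.5, -47.2,   2. ]), array([403.2, -40.8,   2. ]), array([406.9,  49.1,   2. ])]
machine 205 [ 0.69  -0.067  0.   ] [ 0.635 -0.038  0.25 ]
machine 222 [ 0.656 -0.068  0.   ] [ 0.607 -0.039  0.25 ]
machine 240 [ 0.619 -0.069  0.   ] [ 0.578 -0.039  0.25 ]
machine 258 [ 0.583 -0.069  0.   ] [ 0.549 -0.04   0.25 ]
```

```bash
cat >> h.py <<'E'
import json,os
def wrap(a): return (a+180)%360-180
def cmd():
    return json.load(open('cmd.json'))
def go(*wps):
    """wps: (x,y,z mm, yaw deg) ; prints dp/yaw relative to commanded pose; stores the last as commanded"""
    s=get_state(); c=cmd(); m=np.array(s['tcp_pos'])*1000
    print('t',round(s['time_s'],2),'meas-cmd',(m-c[:3]).round(1),'yaw',round(wrap(s['eef_rot'][2]-c[3]),2),'J6',round(s['joints'][5]),'F',np.round(s['contact_force'],1),'w',round(s['gripper_width']*1000,1))
    p=np.radians(c[3]); X=np.array([np.cos(p),np.sin(p)]); Y=np.array([np.sin(p),-np.cos(p)])
    for w in wps:
        d=np.array(w[:3])-c[:3]; dy=w[3]-c[3]
        print('dp',[round(float(d[:2]@X)),round(float(d[:2]@Y)),round(float(-d[2]))],'yaw',round(-np.radians(dy),3),' dist',round(float(np.linalg.norm(d))),'deg',round(dy,1))
    return
def setcmd(dp,yaw):
    c=cmd(); p=np.radians(c[3]); X=np.array([np.cos(p),np.sin(p)]); Y=np.array([np.sin(p),-np.cos(p)])
    xy=np.array(c[:2])+dp[0]*X+dp[1]*Y
    json.dump([float(xy[0]),float(xy[1]),c[2]-dp[2],c[3]-float(np.degrees(yaw))],open('cmd.json','w')); print('cmd',np.round(cmd(),1))
E
echo '[300,605,227,-26.35]' > cmd.json
python3 - <<'E'
from h import *
go((400,250,250,-180))
E
```

```text
t 0.3 meas-cmd [-0.5 -0.3 -0.8] yaw 0.0 J6 -17 F [ 0.3 -0.7  0. ] w 87.4
dp [247, 274, -23] yaw 2.682  dist 370 deg -153.7
```

apply_moves --commands '[{"dp": [60,60,-23],"yaw": 0.18,"grip": 0.8},{"dp": [100,110,-23],"yaw": 0.36},{"dp": [140,150,-23],"yaw": 0.54},{"dp": [180,200,-23],"yaw": 0.72},{"dp": [220,240,-23],"yaw": 0.9},{"dp": [247,274,-23],"yaw": 1.08},{"dp": [247,274,-23],"yaw": 1.26},{"dp": [247,274,-23],"yaw": 1.44},{"dp": [247,274,-23],"yaw": 1.62},{"dp": [247,274,-23],"yaw": 1.8},{"dp": [247,274,-23],"yaw": 1.98},{"dp": [247,274,-23],"yaw": 2.1}]'

```text
$.commands[1]: bad value
```

apply_moves --commands '[{"dp": [60,60,-23],"yaw": 0.18,"grip": 0.8},{"dp": [100,110,-23],"yaw": 0.36,"grip": 0.8},{"dp": [140,150,-23],"yaw": 0.54,"grip": 0.8},{"dp": [180,200,-23],"yaw": 0.72,"grip": 0.8},{"dp": [220,240,-23],"yaw": 0.9,"grip": 0.8},{"dp": [247,274,-23],"yaw": 1.08,"grip": 0.8},{"dp": [247,274,-23],"yaw": 1.26,"grip": 0.8},{"dp": [247,274,-23],"yaw": 1.44,"grip": 0.8},{"dp": [247,274,-23],"yaw": 1.62,"grip": 0.8},{"dp": [247,274,-23],"yaw": 1.8,"grip": 0.8},{"dp": [247,274,-23],"yaw": 1.98,"grip": 0.8},{"dp": [247,274,-23],"yaw": 2.1,"grip": 0.8}]'

```text
time_s: 1.8
tcp_pos: [0.3993, 0.2497, 0.2497]
eef_rot: [180.0, 0.0, -146.9]
contact_force: [-0.9, 0.6, 0.6]
gripper_width: 0.0703
```

Run:
```python
from h import *
setcmd((247,274,-23),2.1)
snap('wrist','w1')
cv2.imwrite('pics/w1b.png',cv2.resize(cv2.imread('pics/w1.png'),(800,600)))
go((400,-100,250,-180))
```

```text
cmd [ 399.7  249.8  250.  -146.7]
t 1.85 meas-cmd [-0.5 -0.2 -0.4] yaw -0.56 J6 -113 F [ 0.2 -0.7 -0.8] w 70.1
dp [192, -292, 0] yaw 0.582  dist 350 deg -33.3
```

View pics/w1b.png

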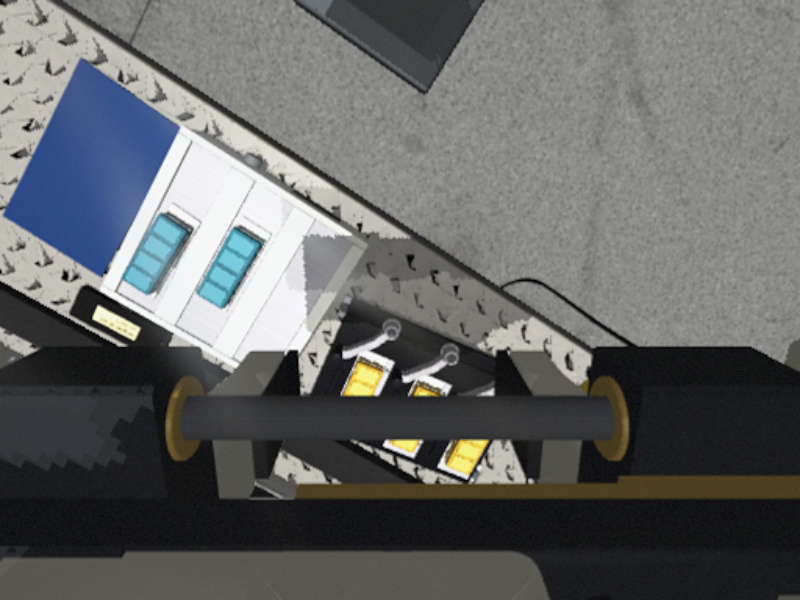

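Run:
```python
from h import *
json.dump([399.7,249.8,250.2,-147.0],open('cmd.json','w'))
go((572,-105,220,-185),(572,-105,130,-185),(572,-105,57,-185))
```

```text
t 1.85 meas-cmd [-0.5 -0.1 -0.6] yaw -0.23 J6 -113 F [ 0.2 -0.7 -0.8] w 70.1
dp [49, -391, 30] yaw 0.663  dist 396 deg -38.0
dp [49, -391, 120] yaw 0.663  dist 412 deg -38.0
dp [49, -391, 193] yaw 0.663  dist 439 deg -38.0
```

apply_moves --commands '[{"dp": [8,-60,10],"yaw": 0.15,"grip": 0.8},{"dp": [16,-120,20],"yaw": 0.3,"grip": 0.8},{"dp": [24,-180,30],"yaw": 0.45,"grip": 0.8},{"dp": [32,-240,30],"yaw": 0.6,"grip": 0.8},{"dp": [40,-300,30],"yaw": 0.663,"grip": 0.8},{"dp": [46,-355,30],"yaw": 0.663,"grip": 0.8},{"dp": [49,-391,50],"yaw": 0.663,"grip": 0.8},{"dp": [49,-391,100],"yaw": 0.663,"grip": 0.8},{"dp": [49,-391,130],"yaw": 0.663,"grip": 0.8},{"dp": [49,-391,130],"yaw": 0.663,"grip": 0.8}]'

```text
time_s: 3.1
tcp_pos: [0.5715, -0.1042, 0.1173]
eef_rot: [-180.0, -0.3, 175.4]
contact_force: [0.0, 0.7, 0.8]
gripper_width: 0.0697
```

Run:
```python
from h import *
json.dump([399.7,249.8,250,-146.7],open('cmd.json','w'))
setcmd((49,-391,130),.663)
snap('wrist','w2');snap('side','s2')
go((572,-105,57,-185))
a=cv2.resize(cv2.imread('pics/w2.png'),(400,300));b=cv2.resize(cv2.imread('pics/s2.png')[200:350,200:400],(400,300))
cv2.imwrite('pics/c2.png',np.hstack([a,b]))
```

```text
cmd [ 573.4 -103.9  120.  -184.7]
t 3.2 meas-cmd [0.5 0.  0.6] yaw 0.12 J6 -104 F [ 0.7 -0.1  1.2] w 70.2
dp [1, -1, 63] yaw 0.005  dist 63 deg -0.3
```

View pics/c2.png

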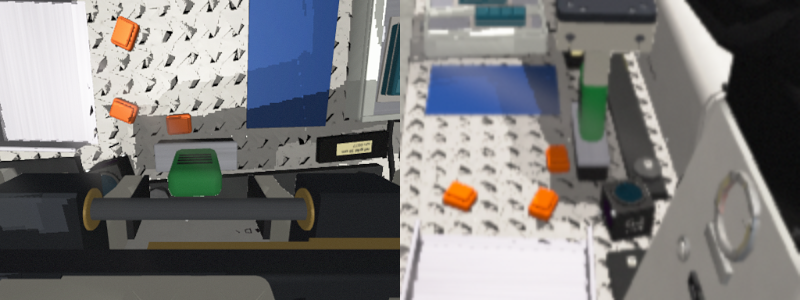

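apply_moves --commands '[{"dp": [0,0,35],"yaw": 0,"grip": 0.8},{"dp": [0,0,63],"yaw": 0,"grip": 0.8},{"dp": [0,0,63],"yaw": 0,"grip": 0.2},{"dp": [0,0,63],"yaw": 0,"grip": 0.2},{"dp": [0,0,63],"yaw": 0,"grip": 0.2},{"dp": [0,0,63],"yaw": 0,"grip": 0.2},{"dp": [0,0,63],"yaw": 0,"grip": 0.2}]' --newtons 30

```text
time_s: 4.08
tcp_pos: [0.5744, -0.1039, 0.0584]
eef_rot: [180.0, 0.2, 175.4]
contact_force: [-0.8, 0.9, 6.7]
gripper_width: 0.0436
```

Run:
```python
from h import *
setcmd((0,0,63),0)
go((573,-104,110,-184.7),(480,-80,110,-90),(480,-80,58,-90))
print('or');blobs('w2',*OR,.017,30)
print('bl');blobs('w2',*BL,.002,1000)
cv2.imwrite('pics/w2b.png',cv2.resize(cv2.imread('pics/w2.png')[:250],(800,390)))
```

```text
cmd [ 573.4 -103.9   57.  -184.7]
t 4.08 meas-cmd [1.  0.  1.4] yaw 0.07 J6 -104 F [-0.8  0.9  6.7] w 43.6
dp [0, 0, -53] yaw 0.0  dist 53 deg -0.0
dp [95, 16, -53] yaw -1.653  dist 110 deg 94.7
dp [95, 16, -1] yaw -1.653  dist 96 deg 94.7
or
w2 px [158.9  42.1] A 1006 ctr mm [ 445.3 -167.5] size [21.2 26.9] long-axis deg -28.1
w2 px [157.4 141.2] A 784 ctr mm [ 520.9 -181. ] size [21.5 27.1] long-axis deg 61.8
w2 px [228.6 158.5] A 740 ctr mm [ 540.1 -123.1] size [21.1 26.3] long-axis deg 89.9
bl
w2 px [370.9  79. ] A 17487 ctr mm [490.    2.3] size [ 91.7 131.3] long-axis deg -3.0
```

View pics/w2b.png

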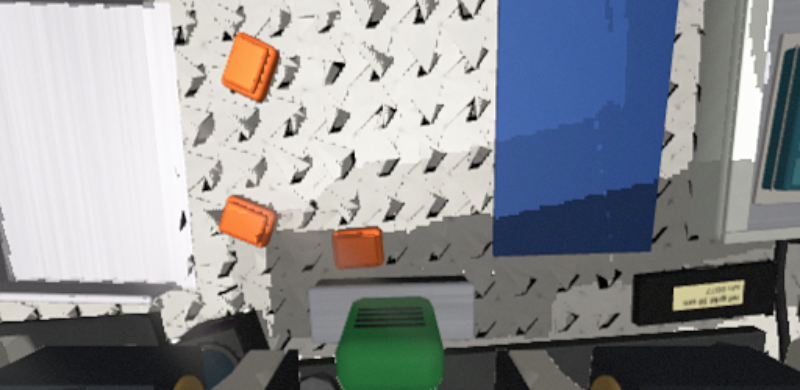

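apply_moves --commands '[{"dp": [0,0,-35],"yaw": 0,"grip": 0.2},{"dp": [10,4,-58],"yaw": -0.17,"grip": 0.2},{"dp": [40,8,-58],"yaw": -0.34,"grip": 0.2},{"dp": [70,12,-58],"yaw": -0.51,"grip": 0.2},{"dp": [95,16,-58],"yaw": -0.68,"grip": 0.2},{"dp": [95,16,-58],"yaw": -0.85,"grip": 0.2},{"dp": [95,16,-58],"yaw": -1.02,"grip": 0.2},{"dp": [95,16,-58],"yaw": -1.19,"grip": 0.2},{"dp": [95,16,-58],"yaw": -1.36,"grip": 0.2},{"dp": [95,16,-58],"yaw": -1.5,"grip": 0.2},{"dp": [95,16,-58],"yaw": -1.565,"grip": 0.2},{"dp": [95,16,-30],"yaw": -1.565,"grip": 0.2}]'

```text
time_s: 5.58
tcp_pos: [0.4818, -0.0799, 0.0884]
eef_rot: [-179.7, 0.1, -94.9]
contact_force: [1.1, -0.3, -2.3]
gripper_width: 0.044
```

Run:
```python
from h import *
setcmd((95,16,-30),-1.565)
go((480,-80,59,-95))
d=load('w2')
for n,(u,v) in dict(frontcorner=(192,288),fronttop=(172,5)).items(): print(n,(onplane(d,u/1.5625,v/1.56,0)*1000).round(1))
snap('wrist','w3');snap('side','s3')
a=cv2.resize(cv2.imread('pics/w3.png'),(400,300));b=cv2.resize(cv2.imread('pics/s3.png')[200:350,200:400],(400,300))
cv2.imwrite('pics/c3.png',np.hstack([a,b]))
```

```text
cmd [480.  -80.2  87.  -95. ]
t 5.58 meas-cmd [1.7 0.3 1.4] yaw 0.11 J6 -19 F [ 1.1 -0.3 -2.3] w 44.0
dp [0, 0, 28] yaw -0.0  dist 28 deg 0.0
frontcorner [ 559.  -225.3    0. ]
fronttop [ 410.2 -206.4    0. ]
```

View pics/c3.png

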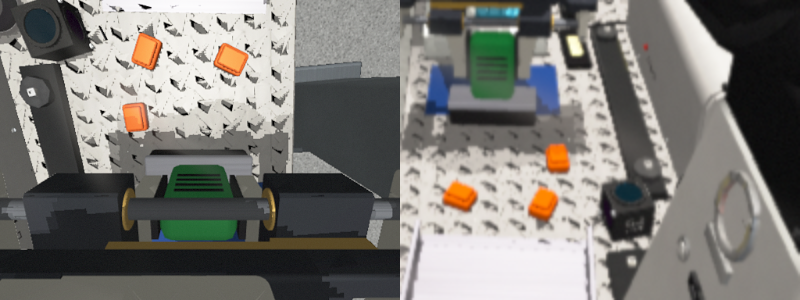

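apply_moves --commands '[{"dp": [0,0,22],"yaw": 0,"grip": 0.2},{"dp": [0,0,29],"yaw": 0,"grip": 0.2},{"dp": [0,0,29],"yaw": 0,"grip": 0.2},{"dp": [0,0,29],"yaw": 0,"grip": 0.8},{"dp": [0,0,29],"yaw": 0,"grip": 0.8},{"dp": [0,0,-20],"yaw": 0,"grip": 0.8},{"dp": [0,0,-45],"yaw": 0.18,"grip": 0.8},{"dp": [0,0,-45],"yaw": 0.36,"grip": 0.8},{"dp": [0,0,-45],"yaw": 0.54,"grip": 0.8},{"dp": [0,0,-45],"yaw": 0.72,"grip": 0.8},{"dp": [0,0,-45],"yaw": 0.9,"grip": 0.8},{"dp": [0,0,-45],"yaw": 1.08,"grip": 0.8}]'

```text
time_s: 7.18
tcp_pos: [0.4799, -0.0802, 0.1319]
eef_rot: [-180.0, 0.0, -157.2]
contact_force: [-0.4, 0.0, -0.1]
gripper_width: 0.0701
```

apply_moves --commands '[{"dp": [0,0,0],"yaw": 0.18,"grip": 0.8},{"dp": [0,0,0],"yaw": 0.36,"grip": 0.8},{"dp": [0,0,0],"yaw": 0.49,"grip": 0.8},{"dp": [0,0,40],"yaw": 0.49,"grip": 0.8},{"dp": [0,0,74],"yaw": 0.49,"grip": 0.8},{"dp": [0,0,74],"yaw": 0.49,"grip": 0.1},{"dp": [0,0,74],"yaw": 0.49,"grip": 0.1},{"dp": [0,0,74],"yaw": 0.49,"grip": 0.1},{"dp": [0,0,74],"yaw": 0.49,"grip": 0.1},{"dp": [0,0,74],"yaw": 0.49,"grip": 0.1},{"dp": [0,0,74],"yaw": 0.49,"grip": 0.1},{"dp": [0,0,66],"yaw": 0.49,"grip": 0.1}]' --newtons 40

```text
time_s: 8.68
tcp_pos: [0.4791, -0.0803, 0.0653]
eef_rot: [-180.0, -0.1, 175.0]
contact_force: [0.5, -0.3, -1.7]
gripper_width: 0.0239
```

Run:
```python
from h import *
setcmd((0,0,-45),1.08);setcmd((0,0,66),.49)
snap('wrist','w4');snap('side','s4')
go((514,-88,100,-186))
a=cv2.resize(cv2.imread('pics/w4.png'),(400,300));b=cv2.resize(cv2.imread('pics/s4.png')[200:350,200:400],(400,300))
cv2.imwrite('pics/c4.png',np.hstack([a,b]))
```

```text
cmd [ 480.   -80.2  132.  -156.9]
cmd [ 480.   -80.2   66.  -185. ]
t 8.78 meas-cmd [ 0.2 -0.   0.3] yaw 0.04 J6 -109 F [ 0.4  0.1 -1.4] w 23.7
dp [-35, -5, -34] yaw 0.018  dist 49 deg -1.0
```

View pics/c4.png

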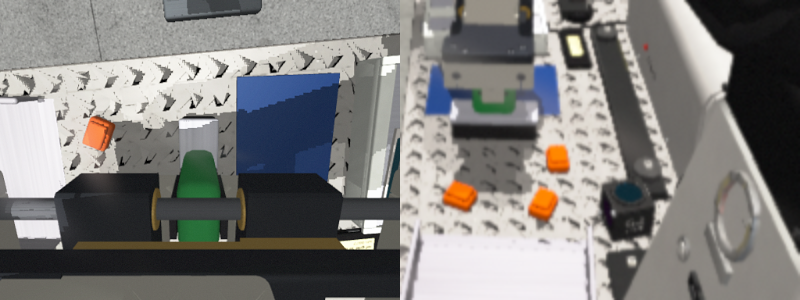

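apply_moves --commands '[{"dp": [-20,-2,2],"yaw": 0.018,"grip": 0.1},{"dp": [-39,-4,4],"yaw": 0.018,"grip": 0.1},{"dp": [-39,-4,4],"yaw": 0.018,"grip": 0.1}]'

```text
time_s: 9.15
tcp_pos: [0.5193, -0.0877, 0.0612]
eef_rot: [-180.0, -0.0, 174.0]
contact_force: [0.3, -0.3, -1.9]
gripper_width: 0.0238
```

apply_moves --commands '[{"dp": [0,-15,0],"yaw": 0,"grip": 0.1},{"dp": [0,-31,0],"yaw": 0,"grip": 0.1},{"dp": [0,-47,0],"yaw": 0,"grip": 0.1},{"dp": [0,-63,0],"yaw": 0,"grip": 0.1},{"dp": [0,-79,0],"yaw": 0,"grip": 0.1},{"dp": [0,-95,0],"yaw": 0,"grip": 0.1},{"dp": [0,-111,0],"yaw": 0,"grip": 0.1},{"dp": [0,-127,0],"yaw": 0,"grip": 0.1},{"dp": [0,-143,0],"yaw": 0,"grip": 0.1},{"dp": [0,-158,0],"yaw": 0,"grip": 0.1},{"dp": [0,-168,0],"yaw": 0,"grip": 0.1},{"dp": [0,-175,0],"yaw": 0,"grip": 0.1}]'

```text
time_s: 10.65
tcp_pos: [0.5, -0.2623, 0.0615]
eef_rot: [180.0, -0.0, 174.0]
contact_force: [0.3, 0.5, -2.1]
gripper_width: 0.0239
```

Run:
```python
from h import *
setcmd((-39,-4,4),.018);setcmd((0,-175,0),0)
snap('wrist','w5');snap('side','s5')
go((500,-262,62,-186))
a=cv2.resize(cv2.imread('pics/w5.png'),(400,300));b=cv2.resize(cv2.imread('pics/s5.png')[234:384,150:350],(400,300))
cv2.imwrite('pics/c5.png',np.hstack([a,b]))
```

```text
cmd [ 518.5  -87.6   62.  -186. ]
cmd [ 500.2 -261.6   62.  -186. ]
t 10.75 meas-cmd [-0.2 -0.6 -0.5] yaw -0.0 J6 -88 F [ 0.2  0.8 -2.5] w 23.8
dp [0, 0, 0] yaw -0.0  dist 0 deg 0.0
```

View pics/c5.png

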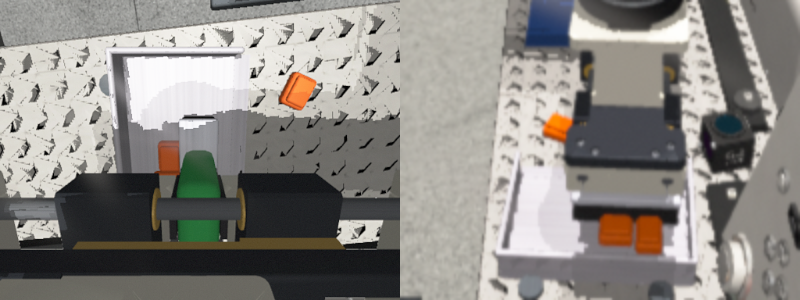

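apply_moves --commands '[{"dp": [0,3,-30],"yaw": 0,"grip": 0.1},{"dp": [0,10,-50],"yaw": 0,"grip": 0.1},{"dp": [20,60,-50],"yaw": 0,"grip": 0.1},{"dp": [35,110,-50],"yaw": 0,"grip": 0.1},{"dp": [42,136,-50],"yaw": 0,"grip": 0.1},{"dp": [42,136,-50],"yaw": 0,"grip": 0.1},{"dp": [42,136,-20],"yaw": 0,"grip": 0.1},{"dp": [42,136,0],"yaw": 0,"grip": 0.1},{"dp": [42,136,0],"yaw": 0,"grip": 0.1}]'

```text
time_s: 11.88
tcp_pos: [0.4715, -0.1224, 0.0604]
eef_rot: [-180.0, -0.2, 174.0]
contact_force: [0.4, -0.5, -2.2]
gripper_width: 0.0241
```

apply_moves --commands '[{"dp": [0,-12,0],"yaw": 0,"grip": 0.1},{"dp": [0,-25,0],"yaw": 0,"grip": 0.1},{"dp": [0,-38,0],"yaw": 0,"grip": 0.1},{"dp": [0,-52,0],"yaw": 0,"grip": 0.1},{"dp": [0,-66,0],"yaw": 0,"grip": 0.1},{"dp": [0,-80,0],"yaw": 0,"grip": 0.1},{"dp": [0,-94,0],"yaw": 0,"grip": 0.1},{"dp": [0,-106,0],"yaw": 0,"grip": 0.1},{"dp": [0,-118,0],"yaw": 0,"grip": 0.1},{"dp": [0,-128,0],"yaw": 0,"grip": 0.1},{"dp": [0,-136,0],"yaw": 0,"grip": 0.1},{"dp": [0,-140,0],"yaw": 0,"grip": 0.1}]'

```text
time_s: 13.38
tcp_pos: [0.4579, -0.2617, 0.0615]
eef_rot: [180.0, -0.0, 174.0]
contact_force: [0.6, -0.2, -1.6]
gripper_width: 0.0235
```

Run:
```python
from h import *
setcmd((42,136,0),0);setcmd((0,-140,0),0)
snap('wrist','w6');snap('side','s6')
go((480,-130,62,-180))
a=cv2.resize(cv2.imread('pics/w6.png'),(400,300));b=cv2.resize(cv2.imread('pics/s6.png')[234:384,150:350],(400,300))
cv2.imwrite('pics/c6.png',np.hstack([a,b]))
```

```text
cmd [ 472.7 -122.    62.  -186. ]
cmd [ 458.  -261.2   62.  -186. ]
t 13.47 meas-cmd [-0.1 -0.3 -0.5] yaw 0.01 J6 -88 F [ 0.3  0.5 -1.1] w 23.7
dp [-8, 133, 0] yaw -0.105  dist 133 deg 6.0
```

View pics/c6.png

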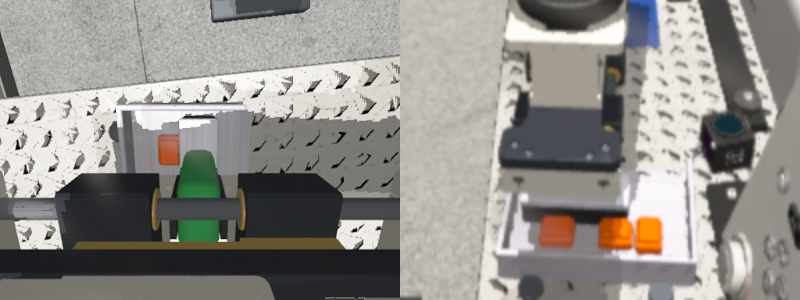

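apply_moves --commands '[{"dp": [0,3,-30],"yaw": 0,"grip": 0.1},{"dp": [0,20,-50],"yaw": 0,"grip": 0.1},{"dp": [-8,65,-50],"yaw": -0.05,"grip": 0.1},{"dp": [-12,98,-50],"yaw": -0.1,"grip": 0.1},{"dp": [-12,98,-50],"yaw": -0.1,"grip": 0.1},{"dp": [-12,98,-20],"yaw": -0.1,"grip": 0.1},{"dp": [-12,98,0],"yaw": -0.1,"grip": 0.1},{"dp": [-12,98,3],"yaw": -0.1,"grip": 0.1},{"dp": [-12,98,3],"yaw": -0.1,"grip": 0.1},{"dp": [-12,98,3],"yaw": -0.1,"grip": 0.6},{"dp": [-12,98,3],"yaw": -0.1,"grip": 0.6},{"dp": [-12,98,-10],"yaw": -0.1,"grip": 0.6}]'

```text
time_s: 14.98
tcp_pos: [0.4794, -0.1651, 0.0714]
eef_rot: [-180.0, -0.1, 179.7]
contact_force: [-0.5, -0.1, -0.0]
gripper_width: 0.0479
```

Run:
```python
from h import *
setcmd((-12,98,-10),-.1)
snap('side','s7')
go((480,-165,200,-180.3),(420,330,260,-10))
b=cv2.resize(cv2.imread('pics/s7.png')[184:384,150:350],(500,500))
cv2.imwrite('pics/c7.png',b)
```

```text
cmd [ 480.2 -165.    72.  -180.3]
t 15.03 meas-cmd [ 0.7 -0.2  1.7] yaw 0.06 J6 -93 F [1.  0.2 1.5] w 50.5
dp [0, 0, -128] yaw 0.0  dist 128 deg -0.0
dp [63, 495, -188] yaw -2.972  dist 533 deg 170.3
```

View pics/c7.png

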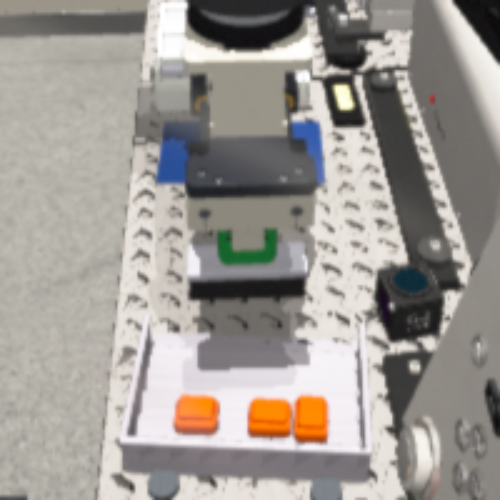

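apply_moves --commands '[{"dp": [0,0,-60],"yaw": 0,"grip": 0.5},{"dp": [0,30,-110],"yaw": -0.17,"grip": 0.5},{"dp": [0,80,-150],"yaw": -0.34,"grip": 0.5},{"dp": [-5,140,-178],"yaw": -0.51,"grip": 0.5},{"dp": [-10,200,-178],"yaw": -0.68,"grip": 0.5},{"dp": [-10,260,-178],"yaw": -0.85,"grip": 0.5},{"dp": [-10,320,-178],"yaw": -1.02,"grip": 0.5},{"dp": [-10,380,-178],"yaw": -1.19,"grip": 0.5},{"dp": [-10,440,-178],"yaw": -1.36,"grip": 0.5},{"dp": [-10,500,-178],"yaw": -1.5,"grip": 0.5},{"dp": [-10,535,-178],"yaw": -1.575,"grip": 0.5},{"dp": [-10,535,-178],"yaw": -1.575,"grip": 0.5}]'

```text
time_s: 16.52
tcp_pos: [0.492, 0.3722, 0.2494]
eef_rot: [180.0, -0.0, -89.8]
contact_force: [0.4, -0.7, -0.8]
gripper_width: 0.0439
```

Run:
```python
from h import *
setcmd((-10,535,-178),-1.575)
snap('wrist','w8')
go((480,-165,200,-180.3))
cv2.imwrite('pics/w8b.png',cv2.resize(cv2.imread('pics/w8.png'),(800,600)))
blobs('w8',*YE,.032,30)
blobs('w8',*TE,.052,30)
blobs('w1',*TE,.052,30)
```

```text
cmd [492.8 370.  250.  -90. ]
t 16.57 meas-cmd [-0.8  0.8 -0.5] yaw 0.09 J6 -55 F [ 1.  -0.4 -0.5] w 43.6
dp [535, 12, 50] yaw 1.575  dist 537 deg -90.3
w8 px [230.5  93.4] A 509 ctr mm [519.6 286.8] size [23.9 60.9] long-axis deg 9.1
w8 px [238.  141.4] A 944 ctr mm [511.  341.9] size [23.6 61.1] long-axis deg 9.1
w8 px [ 12.4 168.3] A 584 ctr mm [795.7 382.5] size [31.7 51.4] long-axis deg 89.3
w8 px [245.6 184.4] A 910 ctr mm [502.5 396.2] size [26.  61.3] long-axis deg 8.6
w8 px [290.1 241.7] A 86 ctr mm [443.8 473.6] size [ 9.  33.5] long-axis deg 88.8
w8 px [159.1 267.2] A 189 ctr mm [621.  515.8] size [ 9.6 77.5] long-axis deg 83.4
w8 px [348.5 268.3] A 206 ctr mm [361.8 515.1] size [10.9 77.5] long-axis deg -83.2
w1 px [ 98.4 162. ] A 1050 ctr mm [492.3  91.8] size [24.3 62.5] long-axis deg -3.5
w1 px [145.9 171.2] A 1021 ctr mm [471.3 144.3] size [24.5 62. ] long-axis deg -0.6
```

View pics/w8b.png

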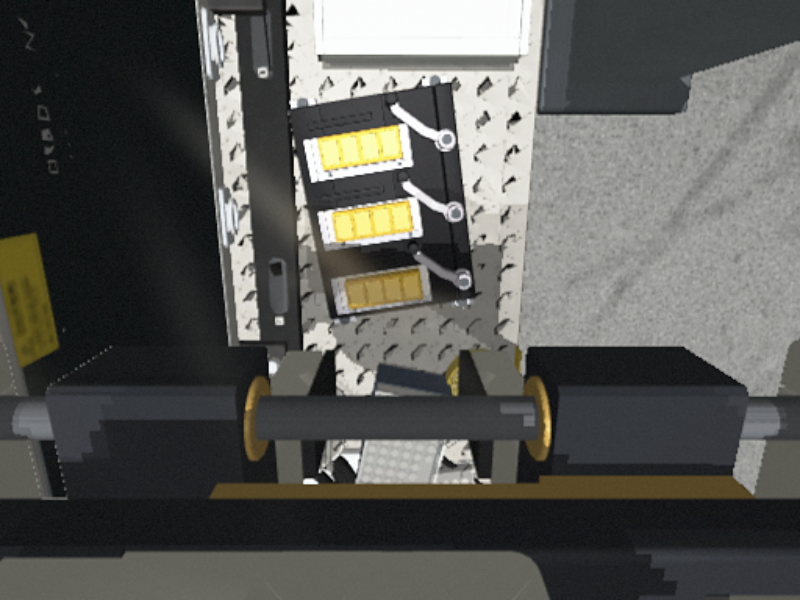

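apply_moves --commands '[{"dp": [20,-6,40],"yaw": 0.18,"grip": 0.41},{"dp": [50,-20,80],"yaw": 0.36,"grip": 0.41},{"dp": [83,-30,110],"yaw": 0.54,"grip": 0.41},{"dp": [83,-30,140],"yaw": 0.72,"grip": 0.41},{"dp": [83,-30,160],"yaw": 0.9,"grip": 0.41},{"dp": [83,-30,160],"yaw": 1.08,"grip": 0.41},{"dp": [83,-30,160],"yaw": 1.26,"grip": 0.41},{"dp": [83,-30,160],"yaw": 1.414,"grip": 0.41},{"dp": [83,-30,160],"yaw": 1.414,"grip": 0.41}]'

```text
time_s: 17.7
tcp_pos: [0.5225, 0.286, 0.0903]
eef_rot: [180.0, 0.0, -171.0]
contact_force: [0.2, 0.7, -0.1]
gripper_width: 0.0359
```

Run:
```python
from h import *
setcmd((83,-30,160),1.414)
snap('wrist','w9');snap('side','s9')
go((522.5,287.3,20,-171))
cv2.imwrite('pics/w9b.png',cv2.resize(cv2.imread('pics/w9.png'),(600,450)))
blobs('w9',*YE,.032,100)
```

```text
cmd [ 522.8  287.    90.  -171.1]
t 17.8 meas-cmd [-0.3 -0.6  0.2] yaw 0.18 J6 -128 F [-0.2  0.4 -0.7] w 35.7
dp [0, 0, 70] yaw -0.001  dist 70 deg 0.1
w9 px [255.1 201.1] A 2450 ctr mm [518.9 286.6] size [23.5 60.8] long-axis deg 8.8
w9 px [330.4 192.7] A 1892 ctr mm [507.7 341.5] size [23.1 55.8] long-axis deg 9.2
w9 px [406.3 191.8] A 1880 ctr mm [494.2 395.9] size [23.9 44.5] long-axis deg 9.0
```

View pics/w9b.png

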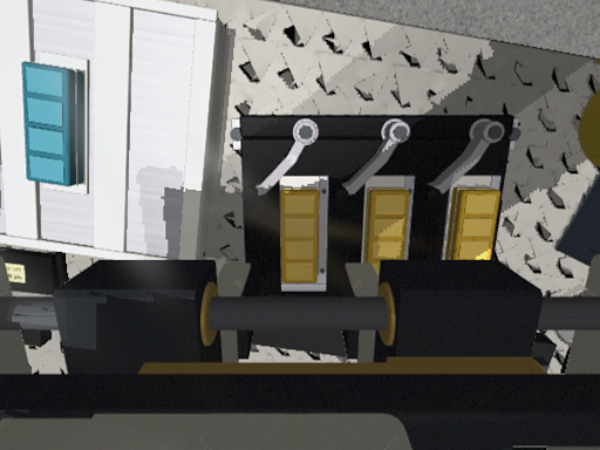

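apply_moves --commands '[{"dp": [0,0,40],"yaw": 0,"grip": 0.41},{"dp": [0,0,62],"yaw": 0,"grip": 0.41},{"dp": [0,0,70],"yaw": 0,"grip": 0.41},{"dp": [0,0,70],"yaw": 0,"grip": 0.41},{"dp": [0,0,70],"yaw": 0,"grip": 0.15},{"dp": [0,0,70],"yaw": 0,"grip": 0.15},{"dp": [0,0,70],"yaw": 0,"grip": 0.15},{"dp": [0,0,70],"yaw": 0,"grip": 0.15},{"dp": [0,0,65],"yaw": 0,"grip": 0.15},{"dp": [0,0,50],"yaw": 0,"grip": 0.15},{"dp": [0,0,30],"yaw": 0,"grip": 0.15},{"dp": [0,0,0],"yaw": 0,"grip": 0.15}]' --newtons 30

```text
time_s: 19.3
tcp_pos: [0.5215, 0.2863, 0.0902]
eef_rot: [-179.9, -0.1, -171.0]
contact_force: [0.1, 0.3, -0.8]
gripper_width: 0.0235
```

Run:
```python
from h import *
setcmd((0,0,0),0)
snap('wrist','w10')
go((530,2.5,100,-93.2),(530,2.5,9,-93.2))
cv2.imwrite('pics/w10b.png',cv2.resize(cv2.imread('pics/w10.png'),(600,450)))
```

```text
cmd [ 522.8  287.    90.  -171.1]
t 19.35 meas-cmd [0.9 0.9 5. ] yaw 0.09 J6 -129 F [0.6 1.2 3. ] w 23.4
dp [37, -282, -10] yaw -1.359  dist 285 deg 77.9
dp [37, -282, 81] yaw -1.359  dist 296 deg 77.9
```

View pics/w10b.png

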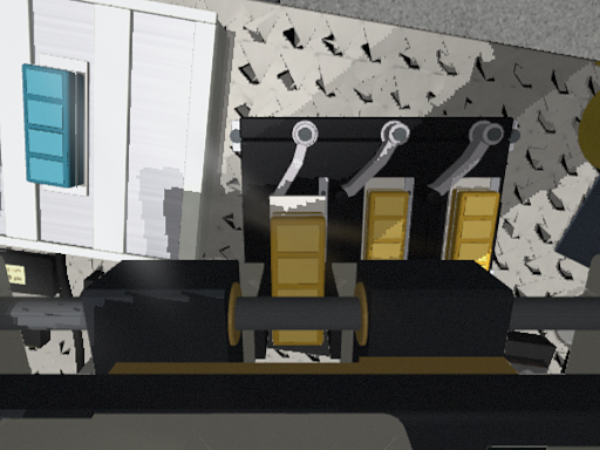

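apply_moves --commands '[{"dp": [4,-30,-15],"yaw": -0.17,"grip": 0.15},{"dp": [9,-70,-15],"yaw": -0.34,"grip": 0.15},{"dp": [14,-110,-15],"yaw": -0.51,"grip": 0.15},{"dp": [20,-150,-15],"yaw": -0.68,"grip": 0.15},{"dp": [25,-190,-15],"yaw": -0.85,"grip": 0.15},{"dp": [30,-230,-10],"yaw": -1.02,"grip": 0.15},{"dp": [35,-265,-10],"yaw": -1.19,"grip": 0.15},{"dp": [37,-282,0],"yaw": -1.36,"grip": 0.15},{"dp": [37,-282,20],"yaw": -1.36,"grip": 0.15},{"dp": [37,-282,20],"yaw": -1.36,"grip": 0.15}]'

```text
time_s: 20.6
tcp_pos: [0.5286, 0.002, 0.069]
eef_rot: [179.9, -0.1, -93.2]
contact_force: [-0.0, 0.5, -0.2]
gripper_width: 0.0235
```

Run:
```python
from h import *
setcmd((37,-282,20),-1.36)
snap('wrist','w11')
go((530,2.5,9,-93.2))
cv2.imwrite('pics/w11b.png',cv2.resize(cv2.imread('pics/w11.png'),(600,450)))
blobs('w11',*BL,.002,500)
d=load('w11'); print((onplane(d,256,192,.002)*1000).round())
```

```text
cmd [530.1   2.6  70.  -93.1]
t 20.65 meas-cmd [-0.7 -0.2 -0.2] yaw 0.01 J6 -25 F [ 0.3  0.3 -1.1] w 23.7
dp [0, 0, 61] yaw 0.001  dist 61 deg -0.1
w11 px [334.8 176.8] A 12159 ctr mm [480.7 -10.7] size [ 64.3 148.8] long-axis deg -3.2
[526.  -7.   2.]
```

View pics/w11b.png

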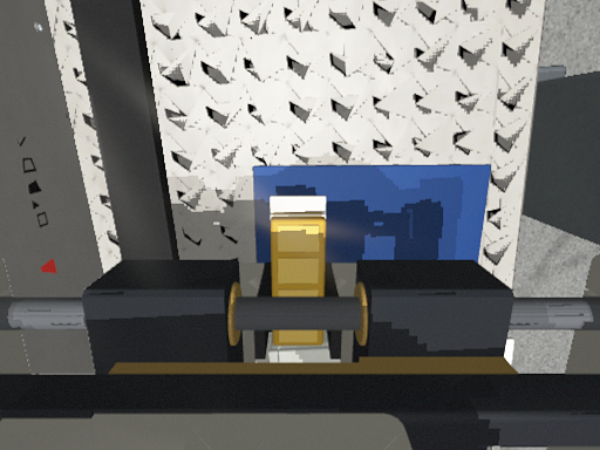

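apply_moves --commands '[{"dp": [0,0,35],"yaw": 0,"grip": 0.15},{"dp": [0,0,54],"yaw": 0,"grip": 0.15},{"dp": [0,0,61],"yaw": 0,"grip": 0.15},{"dp": [0,0,61],"yaw": 0,"grip": 0.15},{"dp": [0,0,61],"yaw": 0,"grip": 0.41},{"dp": [0,0,61],"yaw": 0,"grip": 0.41},{"dp": [0,0,61],"yaw": 0,"grip": 0.41},{"dp": [0,0,40],"yaw": 0,"grip": 0.41},{"dp": [0,0,0],"yaw": 0,"grip": 0.41},{"dp": [0,0,-30],"yaw": 0,"grip": 0.41}]'

```text
time_s: 21.9
tcp_pos: [0.5301, 0.0026, 0.1012]
eef_rot: [-179.9, 0.0, -93.1]
contact_force: [0.1, -0.1, 0.6]
gripper_width: 0.036
```

Run:
```python
from h import *
setcmd((0,0,-30),0)
snap('wrist','w12')
go((514,342.4,90,-171.1))
cv2.imwrite('pics/w12b.png',cv2.resize(cv2.imread('pics/w12.png'),(600,450)))
blobs('w12',*YE,.020,500)
```

```text
cmd [530.1   2.6 100.  -93.1]
t 21.95 meas-cmd [2.1 0.4 5. ] yaw 0.09 J6 -25 F [1.  0.6 4.2] w 35.8
dp [-338, 35, 10] yaw 1.361  dist 340 deg -78.0
w12 px [253.6 192.5] A 2087 ctr mm [ 5.301e+02 -1.000e-01] size [23.5 61.3] long-axis deg 86.4
```

View pics/w12b.png

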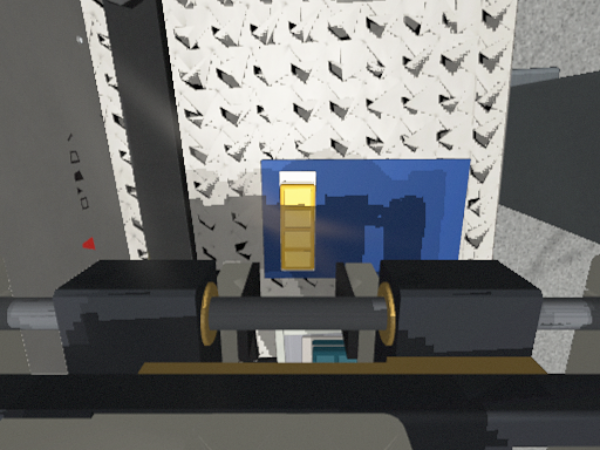

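apply_moves --commands '[{"dp": [-40,4,-10],"yaw": 0.17,"grip": 0.41},{"dp": [-85,8,-10],"yaw": 0.34,"grip": 0.41},{"dp": [-130,13,-10],"yaw": 0.51,"grip": 0.41},{"dp": [-175,18,-10],"yaw": 0.68,"grip": 0.41},{"dp": [-220,23,-10],"yaw": 0.85,"grip": 0.41},{"dp": [-265,28,-10],"yaw": 1.02,"grip": 0.41},{"dp": [-310,32,-10],"yaw": 1.19,"grip": 0.41},{"dp": [-338,35,0],"yaw": 1.361,"grip": 0.41},{"dp": [-338,35,10],"yaw": 1.361,"grip": 0.41},{"dp": [-338,35,10],"yaw": 1.361,"grip": 0.41}]'

```text
time_s: 23.2
tcp_pos: [0.5124, 0.3411, 0.0884]
eef_rot: [-179.9, -0.1, -171.0]
contact_force: [0.4, -1.4, 0.2]
gripper_width: 0.0357
```

Run:
```python
from h import *
setcmd((-338,35,10),1.361)
snap('wrist','w13')
go((514,342.4,20,-171.1))
blobs('w13',*YE,.032,500)
```

```text
cmd [ 513.6  342.    90.  -171.1]
t 23.25 meas-cmd [-0.7 -1.  -0.9] yaw 0.11 J6 -133 F [0.4 0.3 0.1] w 36.2
dp [0, 0, 70] yaw -0.0  dist 70 deg 0.0
w13 px [473.8 106. ] A 1984 ctr mm [418.9 477.8] size [48.8 59.3] long-axis deg 21.7
w13 px [255.2 204.1] A 2454 ctr mm [510.5 342.1] size [23.4 59.9] long-axis deg 9.4
w13 px [331.2 194.5] A 1827 ctr mm [498.1 396.7] size [23.1 52.4] long-axis deg 8.9
```

apply_moves --commands '[{"dp": [0,0,40],"yaw": 0,"grip": 0.41},{"dp": [0,0,62],"yaw": 0,"grip": 0.41},{"dp": [0,0,70],"yaw": 0,"grip": 0.41},{"dp": [0,0,70],"yaw": 0,"grip": 0.41},{"dp": [0,0,70],"yaw": 0,"grip": 0.15},{"dp": [0,0,70],"yaw": 0,"grip": 0.15},{"dp": [0,0,70],"yaw": 0,"grip": 0.15},{"dp": [0,0,70],"yaw": 0,"grip": 0.15},{"dp": [0,0,65],"yaw": 0,"grip": 0.15},{"dp": [0,0,50],"yaw": 0,"grip": 0.15},{"dp": [0,0,30],"yaw": 0,"grip": 0.15},{"dp": [0,0,-10],"yaw": 0,"grip": 0.15}]' --newtons 30

```text
time_s: 24.75
tcp_pos: [0.5119, 0.3409, 0.0995]
eef_rot: [-179.9, -0.2, -171.1]
contact_force: [-0.2, 0.4, -1.6]
gripper_width: 0.0235
```

Run:
```python
from h import *
setcmd((0,0,-10),0)
go((480.5,5.7,100,-93.2),(480.5,5.7,70,-93.2))
```

```text
cmd [ 513.6  342.   100.  -171.1]
t 24.75 meas-cmd [-1.6 -1.2 -0.5] yaw 0.02 J6 -133 F [-0.2  0.4 -1.6] w 23.5
dp [85, -327, 0] yaw -1.36  dist 338 deg 77.9
dp [85, -327, 30] yaw -1.36  dist 339 deg 77.9
```

apply_moves --commands '[{"dp": [10,-35,-10],"yaw": -0.17,"grip": 0.15},{"dp": [22,-78,-10],"yaw": -0.34,"grip": 0.15},{"dp": [33,-120,-10],"yaw": -0.51,"grip": 0.15},{"dp": [45,-165,-10],"yaw": -0.68,"grip": 0.15},{"dp": [56,-210,-10],"yaw": -0.85,"grip": 0.15},{"dp": [67,-255,-10],"yaw": -1.02,"grip": 0.15},{"dp": [78,-300,-5],"yaw": -1.19,"grip": 0.15},{"dp": [85,-327,10],"yaw": -1.36,"grip": 0.15},{"dp": [85,-327,30],"yaw": -1.36,"grip": 0.15},{"dp": [85,-327,30],"yaw": -1.36,"grip": 0.15}]'

```text
time_s: 26.0
tcp_pos: [0.4787, 0.005, 0.0692]
eef_rot: [179.9, -0.1, -93.2]
contact_force: [0.2, 0.2, -0.8]
gripper_width: 0.0232
```

Run:
```python
from h import *
setcmd((85,-327,30),-1.36)
snap('wrist','w14')
go((480.5,5.7,9,-93.2))
cv2.imwrite('pics/w14b.png',cv2.resize(cv2.imread('pics/w14.png'),(600,450)))
```

```text
cmd [480.1   5.8  70.  -93.2]
t 26.05 meas-cmd [-0.6 -0.3 -0.1] yaw 0.01 J6 -27 F [ 0.   0.6 -0.3] w 23.6
dp [0, 0, 61] yaw 0.0  dist 61 deg -0.0
```

View pics/w14b.png

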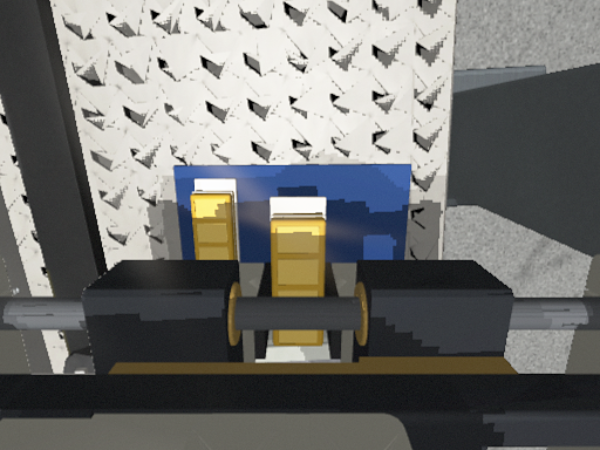

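apply_moves --commands '[{"dp": [0,0,35],"yaw": 0,"grip": 0.15},{"dp": [0,0,54],"yaw": 0,"grip": 0.15},{"dp": [0,0,61],"yaw": 0,"grip": 0.15},{"dp": [0,0,61],"yaw": 0,"grip": 0.15},{"dp": [0,0,61],"yaw": 0,"grip": 0.33},{"dp": [0,0,61],"yaw": 0,"grip": 0.33},{"dp": [0,0,61],"yaw": 0,"grip": 0.33},{"dp": [0,0,40],"yaw": 0,"grip": 0.33},{"dp": [0,0,0],"yaw": 0,"grip": 0.41},{"dp": [0,0,-30],"yaw": 0,"grip": 0.41}]'

```text
time_s: 27.3
tcp_pos: [0.4801, 0.0058, 0.1011]
eef_rot: [-180.0, 0.0, -93.1]
contact_force: [-0.0, -0.2, 0.4]
gripper_width: 0.0354
```

Run:
```python
from h import *
setcmd((0,0,-30),0)
snap('wrist','w15')
go((505.5,396.7,90,-171.1))
blobs('w15',*YE,.020,500)
blobs('w15',*BL,.002,500)
```

```text
cmd [480.1   5.8 100.  -93.2]
t 27.35 meas-cmd [2.  0.5 4.7] yaw 0.09 J6 -27 F [2.  0.4 3.5] w 35.7
dp [-392, -4, 10] yaw 1.36  dist 392 deg -77.9
w15 px [192.7 190.7] A 2008 ctr mm [ 5.288e+02 -1.000e-01] size [25.3 60.3] long-axis deg 87.1
w15 px [253.5 193.2] A 2061 ctr mm [480.1   3.5] size [23.5 60.6] long-axis deg 86.3
w15 px [283.1 178.8] A 8317 ctr mm [471.   3.] size [ 91.2 128.4] long-axis deg -3.0
w15 px [171.6 176.2] A 910 ctr mm [547.1  -8. ] size [15.6 75.7] long-axis deg 87.0
```

apply_moves --commands '[{"dp": [-45,0,-10],"yaw": 0.17,"grip": 0.41},{"dp": [-95,-1,-10],"yaw": 0.34,"grip": 0.41},{"dp": [-145,-1,-10],"yaw": 0.51,"grip": 0.41},{"dp": [-195,-2,-10],"yaw": 0.68,"grip": 0.41},{"dp": [-245,-2,-10],"yaw": 0.85,"grip": 0.41},{"dp": [-295,-3,-10],"yaw": 1.02,"grip": 0.41},{"dp": [-345,-3,-10],"yaw": 1.19,"grip": 0.41},{"dp": [-385,-4,0],"yaw": 1.36,"grip": 0.41},{"dp": [-392,-4,10],"yaw": 1.36,"grip": 0.41},{"dp": [-392,-4,10],"yaw": 1.36,"grip": 0.41},{"dp": [-392,-4,10],"yaw": 1.36,"grip": 0.41}]'

```text
time_s: 28.72
tcp_pos: [0.5054, 0.3959, 0.0897]
eef_rot: [-180.0, -0.0, -171.0]
contact_force: [0.3, -0.2, 0.7]
gripper_width: 0.0361
```

Run:
```python
from h import *
setcmd((-392,-4,10),1.36)
snap('wrist','w16')
go((505.5,396.7,20,-171.1))
blobs('w16',*YE,.032,500)
```

```text
cmd [ 505.9  397.    90.  -171.1]
t 28.77 meas-cmd [-0.3 -1.   0.1] yaw 0.04 J6 -137 F [0.3 0.2 0.3] w 35.9
dp [0, 0, 70] yaw -0.0  dist 70 deg 0.0
w16 px [402.4 100.6] A 2747 ctr mm [416.7 485.9] size [59.8 60.1] long-axis deg -63.3
w16 px [256.1 200. ] A 2554 ctr mm [500.7 397.2] size [23.7 62.2] long-axis deg 9.5
```

apply_moves --commands '[{"dp": [0,0,40],"yaw": 0,"grip": 0.41},{"dp": [0,0,62],"yaw": 0,"grip": 0.41},{"dp": [0,0,70],"yaw": 0,"grip": 0.41},{"dp": [0,0,70],"yaw": 0,"grip": 0.41},{"dp": [0,0,70],"yaw": 0,"grip": 0.15},{"dp": [0,0,70],"yaw": 0,"grip": 0.15},{"dp": [0,0,70],"yaw": 0,"grip": 0.15},{"dp": [0,0,70],"yaw": 0,"grip": 0.15},{"dp": [0,0,65],"yaw": 0,"grip": 0.15},{"dp": [0,0,50],"yaw": 0,"grip": 0.15},{"dp": [0,0,30],"yaw": 0,"grip": 0.15},{"dp": [0,0,-10],"yaw": 0,"grip": 0.15}]' --newtons 30

```text
time_s: 30.28
tcp_pos: [0.5043, 0.3956, 0.0993]
eef_rot: [-179.8, -0.2, -171.1]
contact_force: [0.9, 0.3, -0.8]
gripper_width: 0.0236
```

Run:
```python
from h import *
setcmd((0,0,-10),0)
go((430.5,9.5,100,-93.2),(430.5,9.5,70,-93.2))
```

```text
cmd [ 505.9  397.   100.  -171.1]
t 30.27 meas-cmd [-1.6 -1.4 -0.7] yaw 0.01 J6 -137 F [ 0.9  0.3 -0.8] w 23.6
dp [134, -371, 0] yaw -1.36  dist 395 deg 77.9
dp [134, -371, 30] yaw -1.36  dist 396 deg 77.9
```

apply_moves --commands '[{"dp": [16,-40,-10],"yaw": -0.17,"grip": 0.15},{"dp": [32,-90,-10],"yaw": -0.34,"grip": 0.15},{"dp": [50,-140,-10],"yaw": -0.51,"grip": 0.15},{"dp": [67,-190,-10],"yaw": -0.68,"grip": 0.15},{"dp": [85,-240,-10],"yaw": -0.85,"grip": 0.15},{"dp": [103,-290,-10],"yaw": -1.02,"grip": 0.15},{"dp": [120,-340,-5],"yaw": -1.19,"grip": 0.15},{"dp": [134,-371,10],"yaw": -1.36,"grip": 0.15},{"dp": [134,-371,30],"yaw": -1.36,"grip": 0.15},{"dp": [134,-371,30],"yaw": -1.36,"grip": 0.15}]'

```text
time_s: 31.52
tcp_pos: [0.4294, 0.0087, 0.0693]
eef_rot: [179.9, -0.1, -93.2]
contact_force: [0.3, 0.1, 0.7]
gripper_width: 0.0233
```

Run:
```python
from h import *
setcmd((134,-371,30),-1.36)
go((430.5,9.5,9,-93.2))
snap('wrist','w17')
cv2.imwrite('pics/w17b.png',cv2.resize(cv2.imread('pics/w17.png'),(600,450)))
```

```text
cmd [430.9   9.7  70.  -93.2]
t 31.52 meas-cmd [-1.5 -1.  -0.7] yaw -0.05 J6 -31 F [0.3 0.1 0.7] w 23.3
dp [0, 0, 61] yaw 0.0  dist 61 deg -0.0
```

View pics/w17b.png

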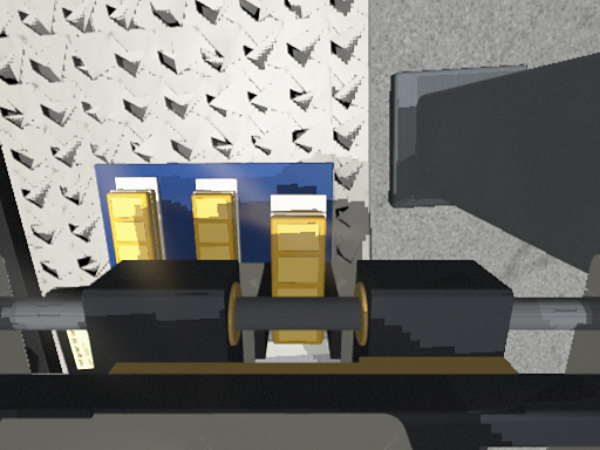

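apply_moves --commands '[{"dp": [0,0,35],"yaw": 0,"grip": 0.15},{"dp": [0,0,54],"yaw": 0,"grip": 0.15},{"dp": [0,0,61],"yaw": 0,"grip": 0.15},{"dp": [0,0,61],"yaw": 0,"grip": 0.15},{"dp": [0,0,61],"yaw": 0,"grip": 0.33},{"dp": [0,0,61],"yaw": 0,"grip": 0.33},{"dp": [0,0,61],"yaw": 0,"grip": 0.33},{"dp": [0,0,40],"yaw": 0,"grip": 0.33},{"dp": [0,0,0],"yaw": 0,"grip": 0.41},{"dp": [0,0,-30],"yaw": 0,"grip": 0.41},{"dp": [0,0,-80],"yaw": 0.17,"grip": 0.41},{"dp": [0,0,-80],"yaw": 0.34,"grip": 0.41}]'

```text
time_s: 33.08
tcp_pos: [0.4329, 0.0105, 0.1534]
eef_rot: [-179.7, 0.3, -112.9]
contact_force: [0.1, 0.0, -0.3]
gripper_width: 0.036
```

Run:
```python
from h import *
setcmd((0,0,-80),.34)
go((500,118,150,-180))
```

```text
cmd [ 430.9    9.7  150.  -112.7]
t 33.08 meas-cmd [2.  0.7 3.4] yaw -0.25 J6 -51 F [ 0.1  0.  -0.3] w 36.0
dp [-127, -22, 0] yaw 1.175  dist 128 deg -67.3
```

apply_moves --commands '[{"dp": [-30,-5,0],"yaw": 0.17,"grip": 0.41},{"dp": [-60,-10,0],"yaw": 0.34,"grip": 0.41},{"dp": [-90,-15,0],"yaw": 0.51,"grip": 0.41},{"dp": [-127,-22,0],"yaw": 0.68,"grip": 0.41},{"dp": [-127,-22,0],"yaw": 0.85,"grip": 0.41},{"dp": [-127,-22,0],"yaw": 1.02,"grip": 0.41},{"dp": [-127,-22,0],"yaw": 1.175,"grip": 0.41},{"dp": [-127,-22,0],"yaw": 1.175,"grip": 0.41}]'

```text
time_s: 34.08
tcp_pos: [0.4997, 0.1184, 0.1496]
eef_rot: [-180.0, -0.0, -179.9]
contact_force: [0.7, 0.2, -0.2]
gripper_width: 0.036
```

Run:
```python
from h import *
setcmd((-127,-22,0),1.175)
go((500,118,150,-180))
snap('wrist','w18')
cv2.imwrite('pics/w18b.png',cv2.resize(cv2.imread('pics/w18.png'),(600,450)))
blobs('w18',*TE,.052,300)
blobs('w18',*YE,.020,300)
```

```text
cmd [ 500.1  118.5  150.  -180. ]
t 34.08 meas-cmd [-0.4 -0.1 -0.4] yaw 0.09 J6 -125 F [ 0.7  0.2 -0.2] w 36.0
dp [0, 0, 0] yaw 0.0  dist 0 deg -0.0
w18 px [282.7 159.1] A 1768 ctr mm [471.9 143.1] size [23.6 60. ] long-axis deg -0.4
w18 px [222.6 182.7] A 1585 ctr mm [492.7  91.6] size [23.2 61.4] long-axis deg -2.2
w18 px [129.2 109.4] A 1564 ctr mm [430.6   8.5] size [23.5 62.2] long-axis deg 87.4
w18 px [135.1 162.4] A 1619 ctr mm [479.    5.7] size [25.3 62.2] long-axis deg 86.9
w18 px [135.3 210.6] A 1346 ctr mm [526.1   1.6] size [25.2 62.5] long-axis deg -89.9
```

View pics/w18b.png

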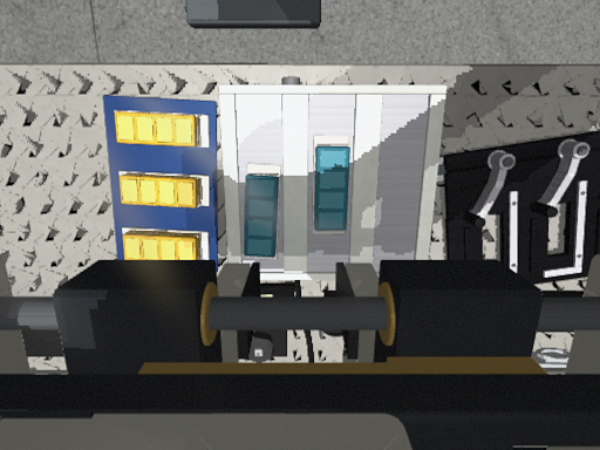

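apply_moves --commands '[{"dp": [15,15,20],"yaw": 0.007,"grip": 0.37},{"dp": [25,25,50],"yaw": 0.007,"grip": 0.37},{"dp": [25,25,85],"yaw": 0.007,"grip": 0.37},{"dp": [25,25,104],"yaw": 0.007,"grip": 0.37},{"dp": [25,25,109],"yaw": 0.007,"grip": 0.37},{"dp": [25,25,109],"yaw": 0.007,"grip": 0.37},{"dp": [25,25,109],"yaw": 0.007,"grip": 0.15},{"dp": [25,25,109],"yaw": 0.007,"grip": 0.15},{"dp": [25,25,109],"yaw": 0.007,"grip": 0.15},{"dp": [25,25,109],"yaw": 0.007,"grip": 0.15},{"dp": [25,25,80],"yaw": 0.007,"grip": 0.15},{"dp": [25,25,50],"yaw": 0.007,"grip": 0.15}]' --newtons 30

```text
time_s: 35.62
tcp_pos: [0.4743, 0.1431, 0.1]
eef_rot: [-180.0, -0.1, 179.6]
contact_force: [0.1, 1.7, -0.7]
gripper_width: 0.0233
```

```bash
cat >> h.py <<'E'
BX=np.array([np.cos(np.radians(9)),np.sin(np.radians(9))]);BY=np.array([-BX[1],BX[0]])
SEAT=dict(A=np.array([519.2,286.7]),B=np.array([510.7,342.]),C=np.array([501.7,396.7]))
def bay(n,ox,oy,z,g=3): 
    p=SEAT[n]+(ox+g)*BX+oy*BY; return (p[0],p[1],z,-171)
E
python3 - <<'E'
from h import *
setcmd((25,25,50),.007)
go(bay('A',9,9,100),bay('A',9,9,60))
snap('wrist','w19')
cv2.imwrite('pics/w19b.png',cv2.resize(cv2.imread('pics/w19.png'),(600,450)))
E
```

```text
cmd [ 475.1  143.5  100.  -180.4]
t 35.62 meas-cmd [-0.8 -0.4  0. ] yaw 0.03 J6 -130 F [ 0.1  1.7 -0.7] w 23.3
dp [-53, 154, 0] yaw -0.164  dist 163 deg 9.4
dp [-53, 154, 40] yaw -0.164  dist 168 deg 9.4
```

View pics/w19b.png

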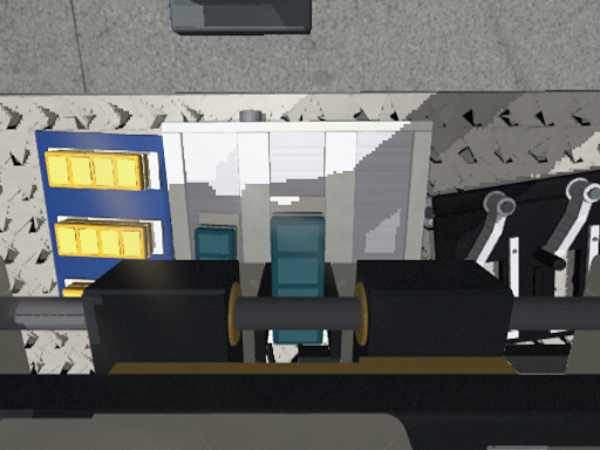

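apply_moves --commands '[{"dp": [-12,40,0],"yaw": -0.05,"grip": 0.15},{"dp": [-27,80,0],"yaw": -0.1,"grip": 0.15},{"dp": [-42,120,0],"yaw": -0.164,"grip": 0.15},{"dp": [-53,154,0],"yaw": -0.164,"grip": 0.15},{"dp": [-53,154,30],"yaw": -0.164,"grip": 0.15},{"dp": [-53,154,40],"yaw": -0.164,"grip": 0.15},{"dp": [-53,154,40],"yaw": -0.164,"grip": 0.15}]'

```text
time_s: 36.55
tcp_pos: [0.5282, 0.2963, 0.0589]
eef_rot: [-179.9, -0.1, -171.0]
contact_force: [-0.3, -1.1, -0.1]
gripper_width: 0.0236
```

Run:
```python
from h import *
blobs('w19',*TE,.111,500)
setcmd((-53,154,40),-.164)
go(bay('A',9,9,26.5),bay('A',-4,-3.5,26.5),bay('A',-4,-3.5,21.5))
snap('wrist','w20')
cv2.imwrite('pics/w20b.png',cv2.resize(cv2.imread('pics/w20.png'),(600,450)))
blobs('w20',*TE,.071,500)
```

```text
w19 px [254.6 217.3] A 2482 ctr mm [458.  143.4] size [22.7 36.1] long-axis deg -0.4
w19 px [182.1 209.4] A 572 ctr mm [452.3 107.3] size [12.8 14.9] long-axis deg 85.5
cmd [ 529.2  297.1   60.  -171. ]
t 36.55 meas-cmd [-0.9 -0.8 -1.1] yaw 0.02 J6 -129 F [-0.3 -1.1 -0.1] w 23.6
dp [-1, 0, 34] yaw 0.0  dist 34 deg -0.0
dp [12, -12, 34] yaw 0.0  dist 38 deg -0.0
dp [12, -12, 38] yaw 0.0  dist 42 deg -0.0
w20 px [253.7 202.2] A 873 ctr mm [502.  292.6] size [13.1 18.9] long-axis deg -81.0
w20 px [253.6 230.5] A 754 ctr mm [517.4 295.1] size [11.6 17.7] long-axis deg -81.0
```

View pics/w20b.png

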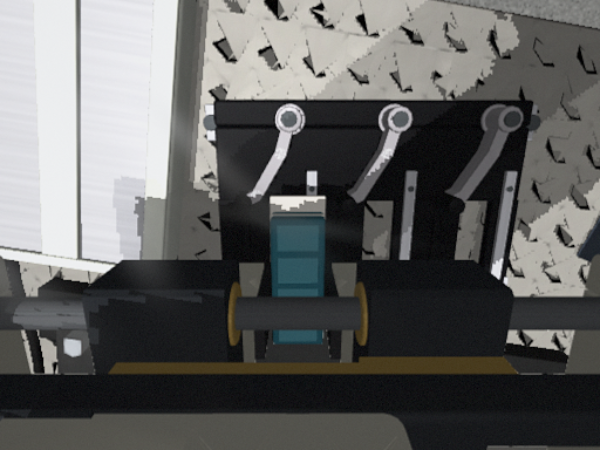

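Run:
```python
from h import *
d=load('w20')
k=512/600
def b(u,v,z):
    p=onplane(d,u*k,v*k,z)[:2]*1000-SEAT['A']; return (round(float(p@BX),1),round(float(p@BY),1))
print('pin',b(256,190,.036),'arm inner edge pts',[b(u,v,.0265) for u,v in [(300,135),(290,160),(275,180),(266,195)]])
print('base end corners (z .055)',b(270,197,.055),b(326,195,.055))
im=cv2.imread('pics/w20.png')[80:200,190:300]; cv2.imwrite('pics/w20c.png',cv2.resize(im,(660,720),interpolation=cv2.INTER_CUBIC))
```

```text
pin (-29.9, -12.8) arm inner edge pts [(-56.9, 9.7), (-44.2, 4.5), (-33.6, -3.6), (-25.4, -8.6)]
base end corners (z .055) (-30.0, -4.2) (-31.0, 21.6)
```

View pics/w20c.png

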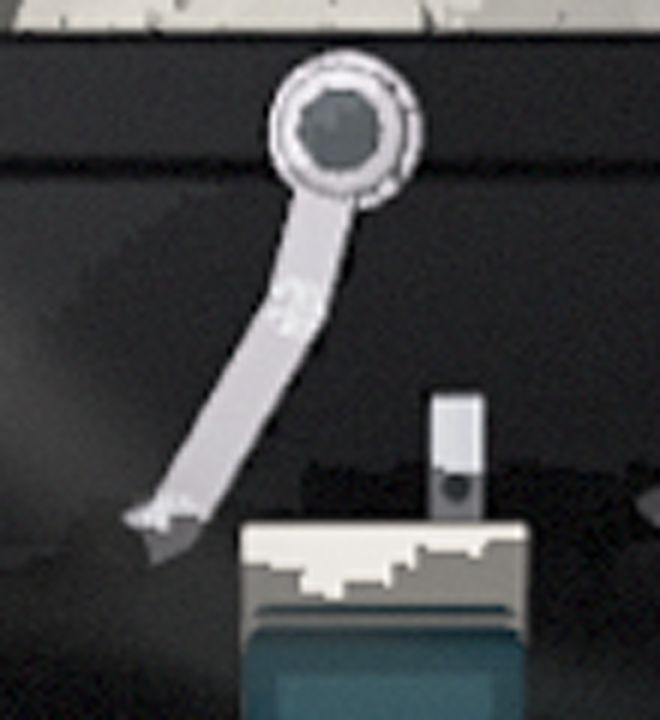

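Run:
```python
from h import *
d=load('w20')
def b(u,v,z):
    p=onplane(d,190+u/6,80+v/6,z)[:2]*1000-SEAT['A']; return (round(float(p@BX),1),round(float(p@BY),1))
for z in (.0265,.02): print(z,'inner',[b(u,v,z) for u,v in [(350,205),(327,315),(270,415),(207,520)]],'outer',[b(*q,z) for q in [(290,205),(265,310),(155,500)]],'pivot',b(340,130,z))
print('pin',[b(u,v,.036) for u,v in [(125,518),(150,560),(195,540)]])
print('rail end',[b(u,v,.017) for u,v in [(430,395),(485,395)]])
```

```text
0.0265 inner [(-57.5, 5.1), (-46.6, 2.7), (-36.4, -3.3), (-25.3, -10.2)] outer [(-57.5, -1.0), (-47.1, -3.7), (-27.4, -15.6)] pivot (-64.8, 4.1)
0.02 inner [(-57.4, 5.0), (-46.1, 2.5), (-35.5, -3.7), (-24.0, -10.8)] outer [(-57.4, -1.3), (-46.6, -4.1), (-26.2, -16.4)] pivot (-64.9, 4.0)
pin [(-27.3, -17.5), (-23.0, -15.1), (-25.1, -10.5)]
rail end [(-37.2, 13.5), (-37.3, 19.5)]
```

apply_moves --commands '[{"dp": [-1,0,20],"yaw": 0,"grip": 0.15},{"dp": [-1,0,33],"yaw": 0,"grip": 0.15},{"dp": [-1,0,33],"yaw": 0,"grip": 0.15},{"dp": [2,-3,33],"yaw": 0,"grip": 0.15},{"dp": [5,-6,33],"yaw": 0,"grip": 0.15},{"dp": [8,-9,33],"yaw": 0,"grip": 0.15},{"dp": [12,-12,33],"yaw": 0,"grip": 0.15},{"dp": [12,-12,33],"yaw": 0,"grip": 0.15},{"dp": [12,-12,33],"yaw": 0,"grip": 0.15}]'

```text
time_s: 37.72
tcp_pos: [0.519, 0.2836, 0.0268]
eef_rot: [180.0, 0.0, -170.9]
contact_force: [2.7, 1.1, 0.0]
gripper_width: 0.0237
```

Run:
```python
from h import *
setcmd((12,-12,33),0)
go(bay('A',-4,-3.5,21.5))
snap('wrist','w21')
im=cv2.imread('pics/w21.png')[60:230,150:350]; cv2.imwrite('pics/w21c.png',cv2.resize(im,(700,595),interpolation=cv2.INTER_CUBIC))
```

```text
cmd [ 519.2  283.4   27.  -171. ]
t 37.73 meas-cmd [-0.2  0.2 -0.2] yaw 0.04 J6 -129 F [2.7 1.1 0. ] w 23.7
dp [0, 0, 6] yaw 0.0  dist 6 deg -0.0
```

View pics/w21c.png

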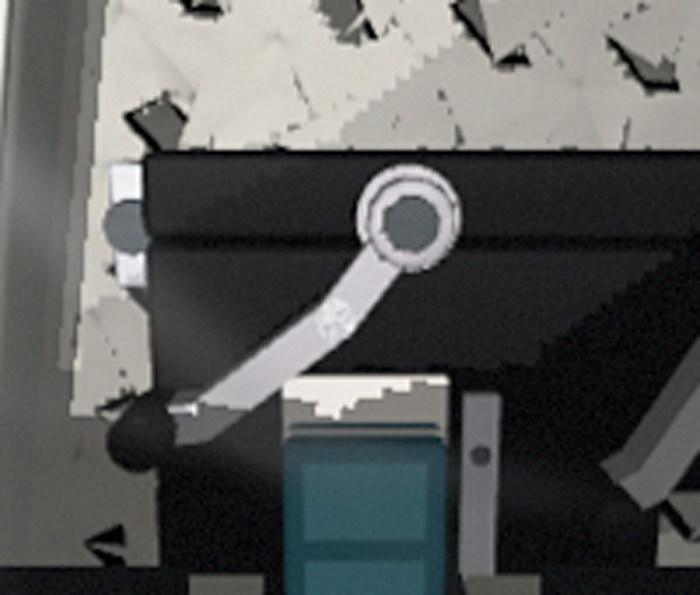

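apply_moves --commands '[{"dp": [0,0,3],"yaw": 0,"grip": 0.15},{"dp": [0,0,6],"yaw": 0,"grip": 0.15},{"dp": [0,0,6],"yaw": 0,"grip": 0.15},{"dp": [0,0,6],"yaw": 0,"grip": 0.41},{"dp": [0,0,6],"yaw": 0,"grip": 0.41},{"dp": [0,0,6],"yaw": 0,"grip": 0.41},{"dp": [0,0,6],"yaw": 0,"grip": 0.41},{"dp": [0,0,-20],"yaw": 0,"grip": 0.41},{"dp": [0,0,-63],"yaw": 0,"grip": 0.41},{"dp": [0,0,-63],"yaw": 0,"grip": 0.41},{"dp": [0,0,-63],"yaw": 0,"grip": 0.41}]'

```text
time_s: 39.15
tcp_pos: [0.5185, 0.2832, 0.0894]
eef_rot: [180.0, -0.0, -171.0]
contact_force: [-0.5, -0.2, -0.1]
gripper_width: 0.0358
```

Run:
```python
from h import *
setcmd((0,0,-63),0)
go((500,118,150,-180))
snap('wrist','w22')
im=cv2.imread('pics/w22.png')[60:230,150:350]; cv2.imwrite('pics/w22c.png',cv2.resize(im,(700,595),interpolation=cv2.INTER_CUBIC))
for q in blobs('w22',*TE,.032,500): 
    p=np.array(q[1])-SEAT['A']; print('bay',p@BX,p@BY)
blobs('w22',*TE,.052,500)
```

```text
cmd [ 519.2  283.4   90.  -171. ]
t 39.15 meas-cmd [-0.7 -0.2 -0.6] yaw 0.02 J6 -129 F [-0.5 -0.2 -0.1] w 35.8
dp [45, -160, -60] yaw 0.157  dist 177 deg -9.0
```

View pics/w22c.png

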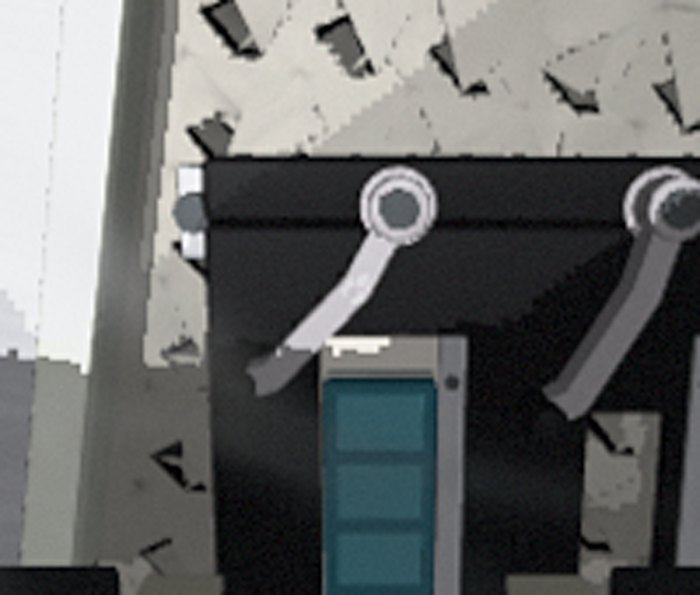

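apply_moves --commands '[{"dp": [10,-40,-40],"yaw": 0.05,"grip": 0.37},{"dp": [22,-85,-60],"yaw": 0.1,"grip": 0.37},{"dp": [35,-125,-60],"yaw": 0.157,"grip": 0.37},{"dp": [45,-165,-60],"yaw": 0.157,"grip": 0.37},{"dp": [48,-173,-60],"yaw": 0.157,"grip": 0.37},{"dp": [48,-173,-60],"yaw": 0.157,"grip": 0.37}]'

```text
time_s: 39.95
tcp_pos: [0.4983, 0.1045, 0.149]
eef_rot: [-180.0, -0.1, 180.0]
contact_force: [-0.0, 1.5, 1.0]
gripper_width: 0.0326
```

Run:
```python
from h import *
T2=((80,60,30),(105,255,255))
for q in blobs('w22',*T2,.032,200): 
    p=np.array(q[1])-SEAT['A']; print('bay',p@BX,p@BY)
setcmd((48,-173,-60),.157)
s=get_state(); go((495.7,91.5,41,-183))
snap('wrist','w23')
blobs('w23',*T2,.052,300)
cv2.imwrite('pics/w23b.png',cv2.resize(cv2.imread('pics/w23.png'),(600,450)))
```

```text
w22 px [257.9 206.4] A 2524 ctr mm [518.7 286.7] size [23.8 61.3] long-axis deg 8.8
bay -0.4757620382892334 0.08305926126573564
cmd [ 498.9  105.   150.  -180. ]
t 39.95 meas-cmd [-0.5 -0.5 -1. ] yaw -0.03 J6 -124 F [-0.   1.5  1. ] w 32.6
dp [3, -13, 109] yaw 0.053  dist 110 deg -3.0
w23 px [238.2 185.4] A 1826 ctr mm [492.4  91.1] size [23.3 62.1] long-axis deg -3.2
w23 px [444.1 206. ] A 1721 ctr mm [512.  272.1] size [25.5 58.1] long-axis deg 8.4
```

View pics/w23b.png

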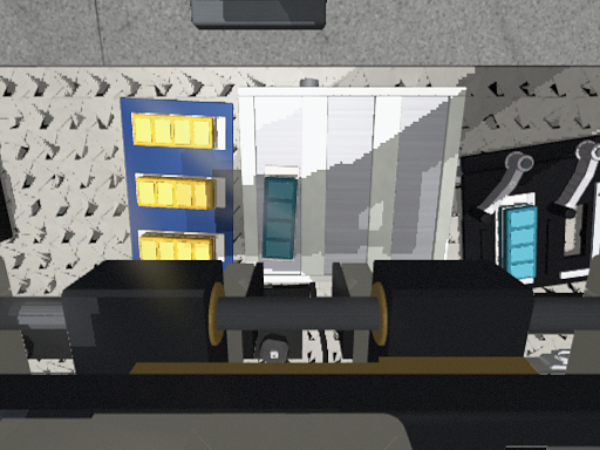

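apply_moves --commands '[{"dp": [3,-8,20],"yaw": 0.053,"grip": 0.37},{"dp": [3,-13,50],"yaw": 0.055,"grip": 0.37},{"dp": [3,-13,85],"yaw": 0.055,"grip": 0.37},{"dp": [3,-13,104],"yaw": 0.055,"grip": 0.37},{"dp": [3,-13,109],"yaw": 0.055,"grip": 0.37},{"dp": [3,-13,109],"yaw": 0.055,"grip": 0.37},{"dp": [3,-13,109],"yaw": 0.055,"grip": 0.15},{"dp": [3,-13,109],"yaw": 0.055,"grip": 0.15},{"dp": [3,-13,109],"yaw": 0.055,"grip": 0.15},{"dp": [3,-13,109],"yaw": 0.055,"grip": 0.15},{"dp": [3,-13,80],"yaw": 0.055,"grip": 0.15},{"dp": [3,-13,50],"yaw": 0.055,"grip": 0.15}]' --newtons 30

```text
time_s: 41.5
tcp_pos: [0.495, 0.0916, 0.0999]
eef_rot: [-180.0, -0.1, 176.9]
contact_force: [1.2, -0.4, -1.1]
gripper_width: 0.0238
```

Run:
```python
from h import *
setcmd((3,-13,50),.055)
go(bay('C',9,9,100),bay('C',9,9,60))
```

```text
cmd [ 495.9   92.   100.  -183.1]
t 41.5 meas-cmd [-0.8 -0.3 -0.1] yaw 0.02 J6 -126 F [ 1.2 -0.4 -1.1] w 23.8
dp [1, 316, 0] yaw -0.212  dist 316 deg 12.1
dp [1, 316, 40] yaw -0.212  dist 318 deg 12.1
```

apply_moves --commands '[{"dp": [0,30,0],"yaw": -0.03,"grip": 0.15},{"dp": [0,75,0],"yaw": -0.06,"grip": 0.15},{"dp": [0,120,0],"yaw": -0.09,"grip": 0.15},{"dp": [0,165,0],"yaw": -0.12,"grip": 0.15},{"dp": [0,210,0],"yaw": -0.16,"grip": 0.15},{"dp": [1,255,0],"yaw": -0.212,"grip": 0.15},{"dp": [1,295,0],"yaw": -0.212,"grip": 0.15},{"dp": [1,316,0],"yaw": -0.212,"grip": 0.15},{"dp": [1,316,20],"yaw": -0.212,"grip": 0.15},{"dp": [1,316,40],"yaw": -0.212,"grip": 0.15},{"dp": [1,316,40],"yaw": -0.212,"grip": 0.15}]'

```text
time_s: 42.88
tcp_pos: [0.5107, 0.406, 0.0578]
eef_rot: [-179.9, -0.2, -171.0]
contact_force: [-0.3, -0.8, -0.5]
gripper_width: 0.0236
```

Run:
```python
from h import *
setcmd((1,316,40),-.212)
go(bay('C',9,9,27),bay('C',-4,-3.5,27),bay('C',-4,-3.5,21))
snap('wrist','w24')
im=cv2.imread('pics/w24.png')[60:230,150:350]; cv2.imwrite('pics/w24c.png',cv2.resize(im,(700,595),interpolation=cv2.INTER_CUBIC))
```

```text
cmd [ 512.2  407.6   60.  -171. ]
t 42.88 meas-cmd [-1.4 -1.6 -2.2] yaw -0.01 J6 -137 F [-0.3 -0.8 -0.5] w 23.6
dp [0, 0, 33] yaw 0.0  dist 33 deg -0.0
dp [13, -13, 33] yaw 0.0  dist 38 deg -0.0
dp [13, -13, 39] yaw 0.0  dist 43 deg -0.0
```

View pics/w24c.png

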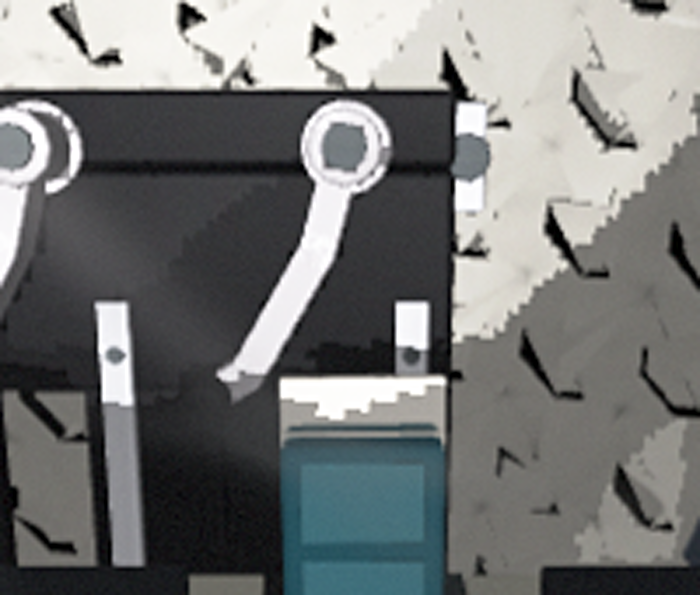

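apply_moves --commands '[{"dp": [0,0,20],"yaw": 0,"grip": 0.15},{"dp": [0,0,33],"yaw": 0,"grip": 0.15},{"dp": [0,0,33],"yaw": 0,"grip": 0.15},{"dp": [3,-3,33],"yaw": 0,"grip": 0.15},{"dp": [6,-6,33],"yaw": 0,"grip": 0.15},{"dp": [9,-9,33],"yaw": 0,"grip": 0.15},{"dp": [13,-13,33],"yaw": 0,"grip": 0.15},{"dp": [13,-13,33],"yaw": 0,"grip": 0.15},{"dp": [13,-13,33],"yaw": 0,"grip": 0.15}]'

```text
time_s: 44.05
tcp_pos: [0.5011, 0.3929, 0.0268]
eef_rot: [180.0, 0.0, -171.0]
contact_force: [1.5, 2.0, -1.2]
gripper_width: 0.0237
```

Run:
```python
from h import *
setcmd((13,-13,33),0)
go(bay('C',-4,-3.5,21))
snap('wrist','w25')
im=cv2.imread('pics/w25.png')[60:230,150:350]; cv2.imwrite('pics/w25c.png',cv2.resize(im,(700,595),interpolation=cv2.INTER_CUBIC))
```

```text
cmd [ 501.4  392.7   27.  -171. ]
t 44.05 meas-cmd [-0.3  0.2 -0.2] yaw 0.04 J6 -137 F [ 1.5  2.  -1.2] w 23.7
dp [0, 0, 6] yaw 0.0  dist 6 deg -0.0
```

View pics/w25c.png

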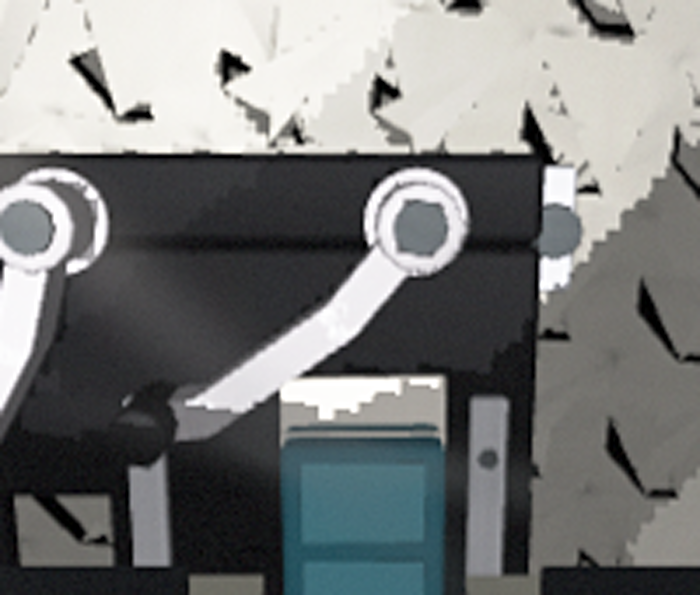

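Same as the first: the arm is drawn back and the rail gap is visible. Lowering and releasing.

apply_moves --commands '[{"dp": [0,0,3],"yaw": 0,"grip": 0.15},{"dp": [0,0,6],"yaw": 0,"grip": 0.15},{"dp": [0,0,6],"yaw": 0,"grip": 0.15},{"dp": [0,0,6],"yaw": 0,"grip": 0.41},{"dp": [0,0,6],"yaw": 0,"grip": 0.41},{"dp": [0,0,6],"yaw": 0,"grip": 0.41},{"dp": [0,0,6],"yaw": 0,"grip": 0.41},{"dp": [0,0,-20],"yaw": 0,"grip": 0.41},{"dp": [0,0,-63],"yaw": 0,"grip": 0.41},{"dp": [0,0,-63],"yaw": 0,"grip": 0.41},{"dp": [0,0,-63],"yaw": 0,"grip": 0.41}]'

```text
time_s: 45.48
tcp_pos: [0.5006, 0.3924, 0.0894]
eef_rot: [180.0, -0.0, -171.0]
contact_force: [-0.1, 0.1, -0.5]
gripper_width: 0.036
```

Run:
```python
from h import *
setcmd((0,0,-63),0)
T2=((80,60,30),(105,255,255))
snap('wrist','w26'); snap('top','t26'); snap('side','s26')
for q in blobs('w26',*T2,.032,500): 
    p=np.array(q[1])-SEAT['C']; print('bayC',p@BX,p@BY)
go((420,250,250,-90))
cv2.imwrite('pics/w26b.png',cv2.resize(cv2.imread('pics/w26.png'),(600,450)))
```

```text
cmd [ 501.4  392.7   90.  -171. ]
w26 px [113.4 201.4] A 2426 ctr mm [517.3 291.2] size [34.7 63.2] long-axis deg 18.1
w26 px [259.6 207.7] A 2523 ctr mm [501.4 397.3] size [23.7 61.3] long-axis deg 9.0
bayC -1.1123180128852574 -106.61243587156687
bayC -0.21865728089850425 0.6821733120342479
t 45.62 meas-cmd [-1.  -0.7 -1.6] yaw 0.03 J6 -137 F [ 0.2 -0.2 -0.6] w 35.9
dp [103, -128, -160] yaw -1.414  dist 229 deg 81.0
```

View pics/w26b.png

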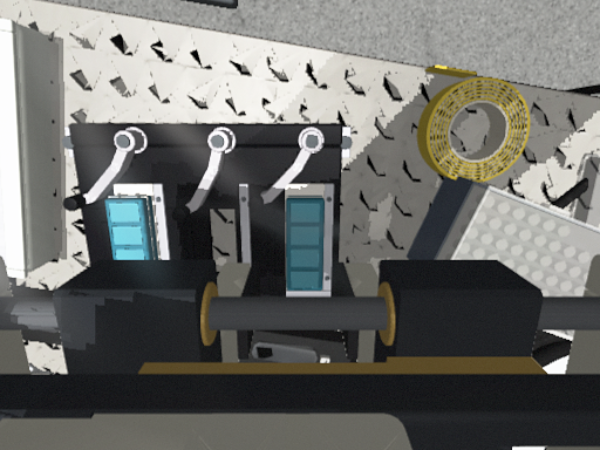

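apply_moves --commands '[{"dp": [0,0,-60],"yaw": -0.1,"grip": 0.41},{"dp": [5,-15,-120],"yaw": -0.28,"grip": 0.41},{"dp": [12,-24,-160],"yaw": -0.46,"grip": 0.41},{"dp": [12,-24,-160],"yaw": -0.64,"grip": 0.41},{"dp": [12,-24,-160],"yaw": -0.82,"grip": 0.41},{"dp": [12,-24,-160],"yaw": -1.0,"grip": 0.41},{"dp": [12,-24,-160],"yaw": -1.18,"grip": 0.41},{"dp": [12,-24,-160],"yaw": -1.36,"grip": 0.41},{"dp": [12,-24,-160],"yaw": -1.414,"grip": 0.41},{"dp": [12,-24,-160],"yaw": -1.414,"grip": 0.41},{"dp": [12,-24,-160],"yaw": -1.414,"grip": 0.41}]'

```text
time_s: 47.0
tcp_pos: [0.4927, 0.367, 0.249]
eef_rot: [180.0, -0.0, -90.0]
contact_force: [0.5, 0.7, 0.7]
gripper_width: 0.036
```

Run:
```python
from h import *
setcmd((12,-24,-160),-1.414)
T2=((80,60,30),(105,255,255))
snap('wrist','w27'); snap('top','t27'); snap('side','s27')
for q in blobs('w27',*T2,.032,300): 
    for n in 'AC':
        p=np.array(q[1])-SEAT[n]; print('bay',n,p@BX,p@BY)
print('orange');blobs('t27',*OR,.017,8,200);print('yel');blobs('t27',*YE,.02,50,200);blobs('t27',*GR,.104,8)
a=cv2.resize(cv2.imread('pics/w27.png')[0:230,100:400],(520,400)); t=cv2.resize(cv2.imread('pics/t27.png')[140:240,130:410],(784,280)); s=cv2.imread('pics/s27.png')[120:384,190:390]
cv2.imwrite('pics/f1.png',a);cv2.imwrite('pics/f2.png',t);cv2.imwrite('pics/f3.png',cv2.resize(s,(450,594)))
```

```text
cmd [493.3 367.1 250.  -90. ]
w27 px [230.5  98.7] A 1105 ctr mm [519.6 287. ] size [24.5 61.1] long-axis deg 8.9
w27 px [246.3 188.6] A 887 ctr mm [502.4 396.2] size [25.2 60.7] long-axis deg 9.6
bay A 0.4590742446155658 0.2257766632278043
bay C 0.5358290506051365 -111.1575439404414
bay A 0.5858402629465402 110.81606168547358
bay C 0.6625950689361115 -0.5672589181956244
orange
t27 px [379.3 192.5] A 106 ctr mm [ 501.8 -292.2] size [24.6 46.3] long-axis deg 0.4
t27 px [377.3 212.4] A 49 ctr mm [ 440.4 -283.4] size [18.3 21.7] long-axis deg 0.4
yel
t27 px [336.3  53.1] A 107 ctr mm [ 935.  -150.6] size [16.1 62.8] long-axis deg -88.5
t27 px [114. 110.] A 144 ctr mm [737.  538.3] size [31.6 40.5] long-axis deg -88.5
t27 px [218.1 111.4] A 171 ctr mm [741.  213.3] size [16.7 98.9] long-axis deg 78.8
t27 px [284.5 181.4] A 60 ctr mm [528.9   1.2] size [21.8 52.5] long-axis deg 87.1
t27 px [282.2 213.4] A 61 ctr mm [429.4   7.3] size [21.4 48.9] long-axis deg -88.5
t27 px [342.9 197.8] A 120 ctr mm [ 478.4 -159.3] size [25.6 37.4] long-axis deg 0.7
```

View pics/f1.png

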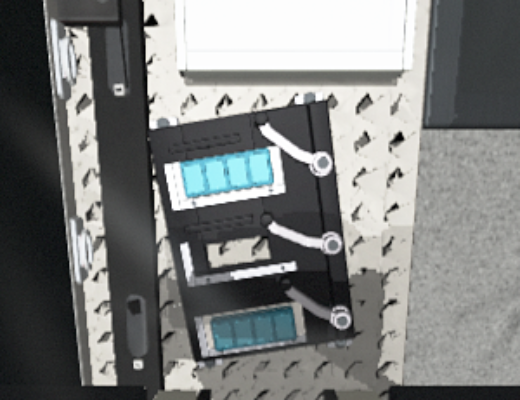

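View pics/f2.png

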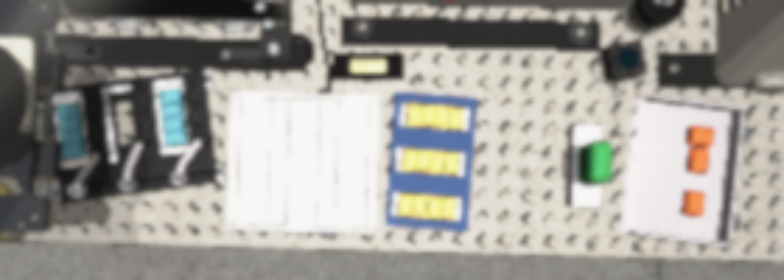

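View pics/f3.png

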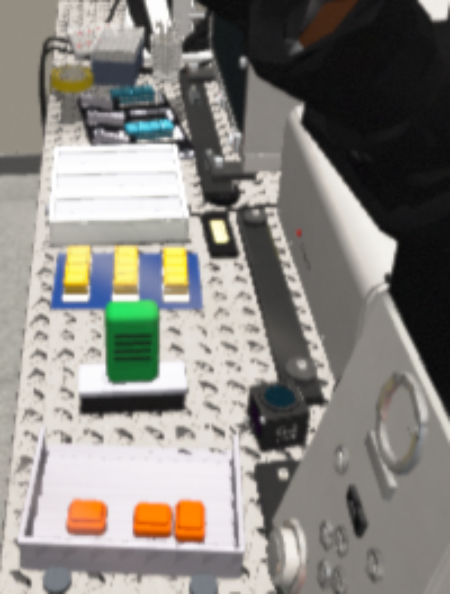

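```bash
python3 -c "
from plant import close_job
print(close_job())"
```

```text
the job is handed in; nothing more can be done
None
```

The changeover is complete and handed in at about 47 s, with no check failing or disagreeing.

- **Plugs:** I found three orange plugs and swept them into the pan in two passes with the sweeper. The gripper never touched them, and the last top and side views show all three inside. The sweeper stands upright on the table outside the pan, at about x 480, y −165 mm.
- **Scanned slides:** All three yellow slides lie flat on the blue mat, 50 mm apart, a few millimetres or more inside the edges.
- **New slides:** There were two blue-green slides. I loaded them into the two outer bays, drawing each arm back with the slide itself. In the last wrist view both lie within about 0.2 mm of where the yellow slides had been held in those bays when measured from nearly the same camera position. Both arms are bearing on the slides' corners, and the middle bay is empty.
- **Other things:** I did not touch the filter cube or the flat case, and both look unmoved in the last pictures. I saw no slide knocked aside and no slip of the grip.

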